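# Stack the parts bin half a turn over the bur stand

## Task

Two light grey parts bins stand nested. Take the upper bin out and set it aside, stand the bur stand upright on the floor of the lower bin, then put the other bin back on top turned half a turn, so that its feet rest on the ledges inside the lower bin and it stands level above the burs. Leave the tin, the pliers and the charcoal block where they are.

Things in the scene. Friction and masses are not known exactly. Their poses are not given: they have to be found in the camera images.
- lower_bin_mid (a point): Lower of two identical light grey plastic stack-nest bins, 136 long (x) x 64 wide (y) x 68 mm high, ~0.22 kg, loose. Point: its centre, 34 mm above its underside; z up; front end at its -x. Inside: a narrow base 120 x 38 mm, floor 3 mm thick, up to 34 mm height; above it a collar 132 x 60 mm up to the rim.
- lower_bin_ledge (a point): Point amid the lower bin's four ledges, 58 mm above its underside, over its centre. The ledges are flat tops of posts on the collar's long walls, each 18 mm long, reaching 7 mm inward, centred at the bin's x = +50 and -22 mm. A bin's feet put in the same way round miss them and it nests; turned half a turn and centred, its feet stand on them.
- upper_bin_mid (a point): The other bin, same shape and frame (point at its centre, 34 mm up). Starts nested the same way round, 36 mm above the lower one; on the ledges it is 58 mm above it. Grip it across its 64 mm wide collar (34 to 68 mm height). Base outside 124 x 42 mm; four feet at the bottom, 55 mm wide over all, 18 long, 12 high, at x = -50 and +22 mm. Play on the ledges: +-2.5 mm sideways, +-4 lengthways.
- upper_bin_front (a point): Point on the front end wall of the upper bin, 67 mm from its centre along its -x, 34 mm up. A bin's front is the end with the scooped (lower) middle of the rim, 30 mm wide, and a small pull lip that sticks out 12 mm at 44 mm height.
- bur_stand_mid (a point): Small pale block with upright steel burs, 24 (x) x 44 (y) x 38 mm high over all (block 12 mm high; stiff bunch of burs above it about 20 x 38 mm), 0.09 kg, loose. Point: its centre, 19 mm up; z up. It fits the lower bin's base with its 44 mm side along the bin's length. It stands left or right, the bins on the other side; the bench midway between is free.
- coffee_tin: Bystander: red open tin, 56 mm across, 58 mm high; origin at the centre of its underside.
- pliers: Bystander: red-handled pliers lying flat, 41 x 126 x 11 mm; origin at the centre of the underside.
- charcoal: Bystander: brown charcoal block, 35 x 47 x 35 mm; origin at the centre of its underside.
Things that resemble listed ones, but are neither listed nor needed, are in the scene too. Leave any green look-alike of the part that bears upper_bin_mid alone.

How it is judged:
By the outcome, as a careful person would: the job done as asked, in the order asked, and still so for the second after the job is handed in, with the robot touching nothing.
It also fails if it takes over 70 s, if anything falls off the work surface, if the arm or the gripper's body presses on something with over 40 N, if the wrist force passes 120 N, or if a joint passes its speed limit or range.

## Robot

A 6-joint arm with a two-finger parallel gripper is mounted at the origin on a cart in front of the work surface, level with it; the furniture and walls round the work are solid. World frame = base frame: x ahead of the robot, y to its left, z up, the work surface at z = 0. Lengths are in m, angles in rad, forces in N, time in s.
With the tool pointing down it reaches from about 0.375 to 0.975 m from the base axis. Payload 3.8 kg.
Tool frame: the origin (TCP) lies on the centre line of the jaws, within the pads' length; the fingertips stand 14 mm ahead of it and the grasp point (between the pads) lies 5 mm behind it; z points along the fingers, x is the direction in which the jaws open and shut, and the axes are right-handed (so a half turn about z gives the same grasp; the last joint's range is limited). The gripper opens to 85 mm and grips with 20 to 120 N. Pads are 22 mm wide; open, the fingers measure 114 mm over their backs; the gripper's body (76 mm by 85 mm) begins 54 mm behind the grasp point. The pads swing forward as they close: fully open they stand 13 mm farther back than shut.
Start: joints at [1.095, 0.264, 1.604, -0, 1.274, -0.037], TCP at [0.287, 0.611, 0.245] pointing down, gripper open.
Joint ranges: [-2.63, 2.63], [-0.94, 2.18], [0.31, 2.57], [-1.31, 4.45], [0, 2.66], [-2.55, 2.55]. Speed limits (rad/s): [2.57, 2.57, 3.14, 3.14, 3.14, 3.14].

## Interface

Orientations are given as a rotation vector (axis times angle).
In Python, from workcell import bot gives the robot as it stands. The module is installed in compiled form; this text tells all that it offers.
- The arm moves only by the tool arm_command, never from a script. Its argument "steps" is one flat list of numbers, 7 for each row, row after row: the shift along the tool's x, y, z in units of 30 mm (1.0 is 30 mm), then the turn, a rotation vector about the tool's x, y, z in units of 6 degrees (1.0 is 6 degrees), then the opening, from 0 (shut) to 1 (fully open). In form: [tx, ty, tz, ax, ay, az, fingers, tx, ty, tz, ax, ay, az, fingers, ...]. A call has 1 to 10 rows; each row shifts and turns the commanded pose from where the row before left it, along the tool's axes as they then stand; what a row does not reach is not made up. A row lasts 1/8 s, in which the tool goes at most 62.5 mm and 10.7 degrees, less where a joint would pass 70% of its speed; a pose out of reach is approached as far as the arm can. A call is refused whole if a number of a shift passes 1 or a number of a turn 1, either way. A call with a gripper value outside its range is refused whole. The fingers move at their own pace and stop on an object; "squeeze" is the grip in N (left out, the last holds). Time passes only in rows, so rows that do not move let the fingers close. It gives the time, the measured TCP pose, the force and the opening at its end, in the units of the state.
- bot.read_state(): the state, without advancing time (a new reading comes with each control period).
- bot.read_camera(name): name is "scene" or "top"; returns a dict with "img" (400x640x3 uint8, red, green, blue), "camera_matrix" (3x3 intrinsics, pixels), "pose" (4x4, takes a point from camera to world coordinates). Camera axes: x right, y down, z forward; pixel columns grow to the right and rows downward; lengths in m; the calibration is good to about 2 mm. A picture is of the moment at which its call begins. There is no depth.
- bot.finish_job(): hands the job in, once; it reports no verdict.
The state is a dict: "time": time; "q": joint angles; "joint_vel": joint speeds; "joint_torque": joint torques, N m; "tool_pos": TCP position; "tcp_rot": TCP orientation; "wrist_force": force on the tool from outside, world axes, zero at the start; "torque": the same for the moment, N m; "width": opening from 0.0 (shut) to 1.0 (fully open).
Only numpy, scipy, OpenCV 4.12 (cv2) and the standard library are available. Lean on these libraries where they do the work, as an engineer would, in place of code of your own. Each camera call takes 0.05 s, during which the arm holds its last target.

## Working session

There is one attempt and no reset: what is moved stays moved. The work goes in short steps, Python scripts to look and compute and a tool call to move; the robot and the scene stay as the last step left them, time stands still between calls to the robot, and variables do not carry over. Pictures are saved under pics/ and viewed, and the job is handed in when it is done.

Besides the shell and the picture viewer there is one more tool, called as a command line: name --argument value ..., lists and objects as JSON in quotes. arm_command: Moves the arm, as the interface text tells. Its arguments: {"type":"object","properties":{"steps":{"type":"array","items":{"type":"number"}},"squeeze":{"type":"number"}},"required":["steps"]}

```bash
mkdir -p pics
python3 - <<'E'
from workcell import bot
import cv2,numpy as np
for n in ("scene","top"):
    c=bot.read_camera(n); cv2.imwrite(f"pics/{n}0.png",c["img"][:,:,::-1]); print(n,c["camera_matrix"].round(1).tolist(),c["pose"].round(4).tolist())
print(bot.read_state())
E
```

```text
scene [[438.8, 0.0, 324.4], [0.0, 438.8, 201.1], [0.0, 0.0, 1.0]] [[0.7312, -0.3524, 0.5841, -0.4535], [-0.6818, -0.3515, 0.6415, -1.0072], [-0.0208, -0.8673, -0.4974, 0.8274], [0.0, 0.0, 0.0, 1.0]]
top [[443.3, 0.0, 321.0], [0.0, 443.3, 195.9], [0.0, 0.0, 1.0]] [[0.0171, -0.984, 0.1773, 0.1726], [-0.9997, -0.0195, -0.0123, -0.0123], [0.0155, -0.177, -0.9841, 1.5821], [0.0, 0.0, 0.0, 1.0]]
{'time': 0.1, 'q': array([ 1.09510332e+00,  2.64694428e-01,  1.60527139e+00,  1.16127216e-06,
        1.27371209e+00, -3.68726238e-02]), 'joint_vel': array([ 0.00075586, -0.00123797, -0.00145756, -0.00145531, -0.0009069 ,
       -0.00049681]), 'joint_torque': array([ 4.36304199e-04, -5.16707897e+01, -3.68592668e+01, -7.30875081e-05,
        6.29847680e-03, -2.73055988e-06]), 'tool_pos': array([0.28647448, 0.61047355, 0.24405697]), 'tcp_rot': array([ 2.65080181,  1.68411395, -0.00282753]), 'wrist_force': array([ 0.94574667, -0.33403052,  0.28557613]), 'torque': array([-0.05335307,  0.0018156 ,  0.00511889]), 'width': 1.0014813923086816}
```

View pics/scene0.png

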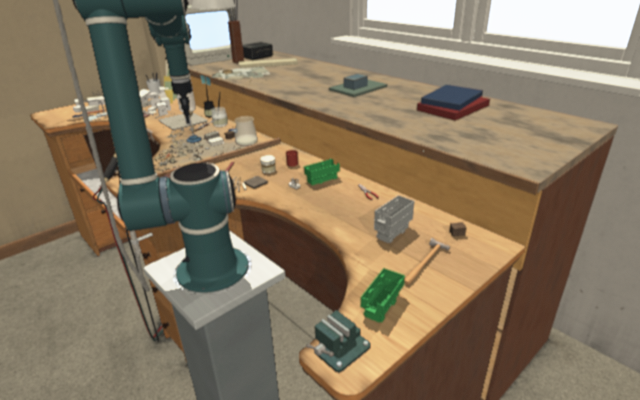

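View pics/top0.png

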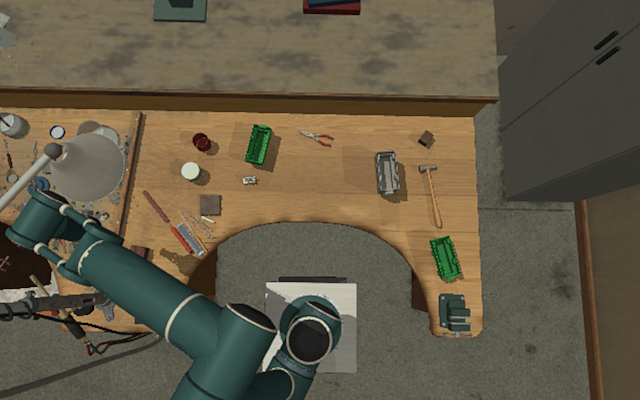

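Run:
```python
import cv2,numpy as np
t=cv2.imread("pics/top0.png");s=cv2.imread("pics/scene0.png")
r=lambda im,x0,y0,x1,y1,w,h:cv2.resize(im[y0:y1,x0:x1],(w,h),interpolation=cv2.INTER_CUBIC)
a=np.hstack([r(t,360,140,410,205,300,390),r(t,180,150,270,220,500,390)])
cv2.imwrite("pics/crop1.png",a)
a=np.hstack([r(s,365,185,425,250,360,390),r(s,225,140,315,200,440,390)])
cv2.imwrite("pics/crop2.png",a)
```

```text
(no output)
```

View pics/crop1.png

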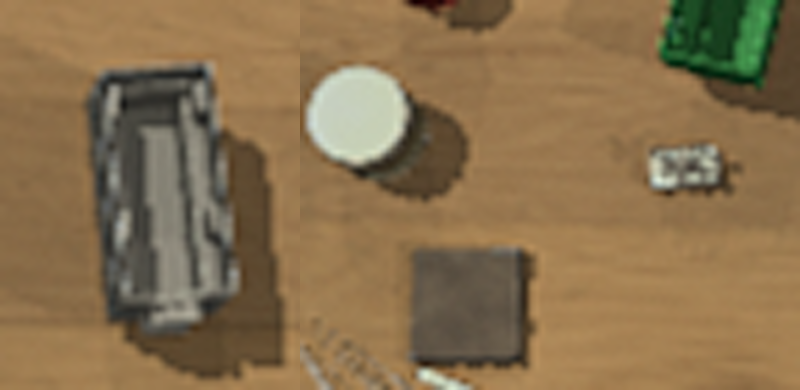

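View pics/crop2.png

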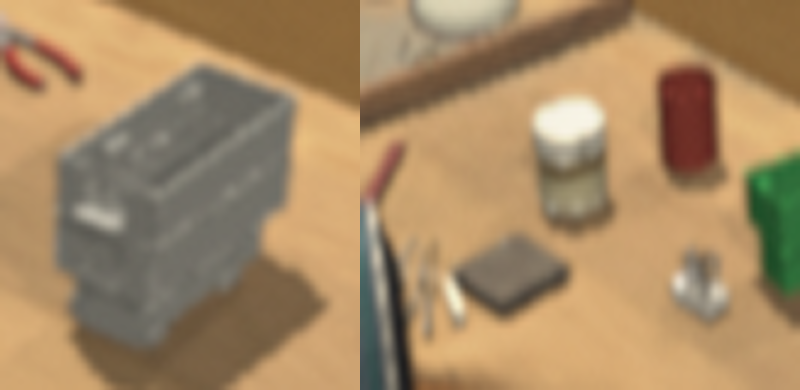

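```bash
cat > h.py <<'E'
import cv2,numpy as np
from scipy.optimize import minimize
from workcell import bot
def cams():
    return {n:bot.read_camera(n) for n in ("scene","top")}
def proj(c,P):
    T=np.linalg.inv(c["pose"]); q=(T[:3,:3]@np.asarray(P).T).T+T[:3,3]; u=(c["camera_matrix"]@q.T).T
    return u[:,:2]/u[:,2:]
def unproj(c,uv,z):
    d=c["pose"][:3,:3]@np.linalg.inv(c["camera_matrix"])@np.array([uv[0],uv[1],1.]); o=c["pose"][:3,3]
    return o+d*(z-o[2])/d[2]
def box(lx,ly,z0,z1,cx=0,cy=0):
    return np.array([[cx+sx*lx/2,cy+sy*ly/2,z] for sx in(-1,1) for sy in(-1,1) for z in(z0,z1)])/1000.
def bin_boxes(z=0):
    b=[box(124,42,z,z+34),box(136,64,z+34,z+68-(0)),box(12,20,z+42,z+45,-74,0)]
    b+=[box(18,55,z,z+12,cx) for cx in(-50,22)]
    return b
STAND=[box(24,44,0,12),box(20,38,12,38)]
def place(B,x,y,yaw):
    R=np.array([[np.cos(yaw),-np.sin(yaw),0],[np.sin(yaw),np.cos(yaw),0],[0,0,1]])
    return [b@R.T+np.array([x,y,0]) for b in B]
def alpha(img,k):
    f=img.astype(float); ch=(f[...,0]-f[...,2])/(f.sum(2)+1); return 1-np.clip(ch/k,0,1)
def sil(c,boxes,win,S=8):
    x0,y0,x1,y1=win; m=np.zeros(((y1-y0)*S,(x1-x0)*S),np.uint8)
    for b in boxes:
        p=(proj(c,b)-[x0,y0]+0.5)*S-0.5
        cv2.fillPoly(m,[np.round(cv2.convexHull(p.astype(np.float32))*16).astype(np.int32)],255,shift=4)
    return cv2.resize(m,(x1-x0,y1-y0),interpolation=cv2.INTER_AREA)/255.
def fit(C,B,p0,k=0.15,pad=10,use=("scene","top")):
    W={}
    for n in use:
        p=proj(C[n],np.vstack(place(B,*p0))); a=p.min(0)-pad;b=p.max(0)+pad
        W[n]=[max(0,int(a[0])),max(0,int(a[1])),min(640,int(b[0])),min(400,int(b[1]))]
    A={n:cv2.GaussianBlur(alpha(C[n]["img"],k)[W[n][1]:W[n][3],W[n][0]:W[n][2]],(0,0),.7) for n in use}
    def cost(q):
        e=0
        for n in use:
            s=cv2.GaussianBlur(sil(C[n],place(B,q[0]/100,q[1]/100,q[2]/10),W[n]),(0,0),.7); e+=((s-A[n])**2).sum()
        return e
    best=None
    for dy in(-.6,0,.6):
        q0=np.array([p0[0]*100,p0[1]*100,p0[2]*10+dy])
        r=minimize(cost,q0,method="Nelder-Mead",options=dict(initial_simplex=q0+np.array([[0,0,0],[1.,0,0],[0,1.,0],[0,0,.8]]),xatol=.005,fatol=.01))
        if best is None or r.fun<best.fun: best=r
    q=best.x; return np.array([q[0]/100,q[1]/100,q[2]/10]),best.fun
def edges(b):
    return [(b[i],b[j]) for i in range(8) for j in range(i+1,8) if bin(i^j).count("1")==1]
def overlay(c,boxes,win,S,fn):
    x0,y0,x1,y1=win; im=cv2.resize(c["img"][y0:y1,x0:x1,::-1],None,fx=S,fy=S,interpolation=cv2.INTER_CUBIC)
    for b in boxes:
        for e in edges(b):
            p=np.round((proj(c,e)-[x0,y0]+.5)*S-.5).astype(int); cv2.line(im,tuple(map(int,p[0])),tuple(map(int,p[1])),(255,0,255),1)
    if fn: cv2.imwrite(fn,im)
    return im
E
python3 - <<'E'
from h import *
C=cams()
B=bin_boxes(0)+bin_boxes(36)
g=unproj(C["top"],(387,172),.07);print(g)
for u in (("scene","top"),("scene",),("top",)):
    print(u,fit(C,B,(g[0],g[1],0.),use=u))
p,_=fit(C,B,(g[0],g[1],0.))
gs=unproj(C["top"],(250,181),.01);print(gs)
for u in (("scene","top"),("scene",),("top",)):
    print(u,fit(C,STAND,(gs[0],gs[1],0.),use=u,pad=6))
s,_=fit(C,STAND,(gs[0],gs[1],0.),pad=6)
a=overlay(C["top"],place(B,*p),(360,140,410,205),6,None);b=overlay(C["scene"],place(B,*p),(365,185,430,250),6,None)
cv2.imwrite("pics/ov1.png",np.hstack([a,b]))
a=overlay(C["top"],place(STAND,*s),(235,165,265,195),12,None);b=overlay(C["scene"],place(STAND,*s),(280,170,310,200),12,None)
cv2.imwrite("pics/ov2.png",np.hstack([a,b]))
E
```

```text
[ 0.53485735 -0.26120702  0.07      ]
('scene', 'top') (array([ 0.53530528, -0.25760771,  0.13056134]), np.float64(168.9468003777633))
('scene',) (array([ 0.53648337, -0.25611485,  0.15812778]), np.float64(86.26955459846099))
('top',) (array([ 0.53537481, -0.25852611,  0.08674599]), np.float64(69.74098506426648))
[0.50552121 0.22583921 0.01      ]
('scene', 'top') (array([ 0.51027423,  0.2302707 , -0.12973855]), np.float64(52.57405742946419))
('scene',) (array([ 0.50856739,  0.22883848, -0.66017951]), np.float64(25.552482327327017))
('top',) (array([0.50916544, 0.22988673, 0.11700862]), np.float64(13.965354261098165))
```

View pics/ov1.png

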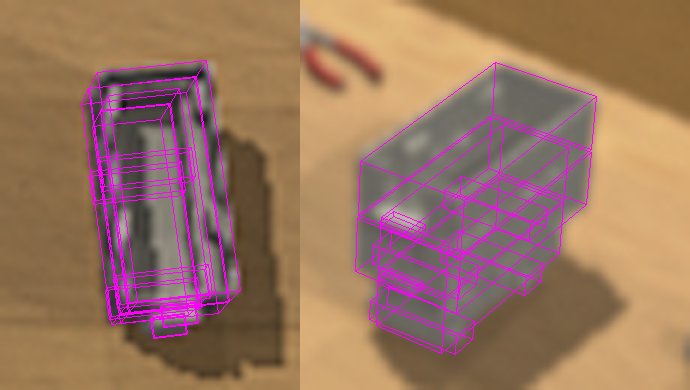

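View pics/ov2.png

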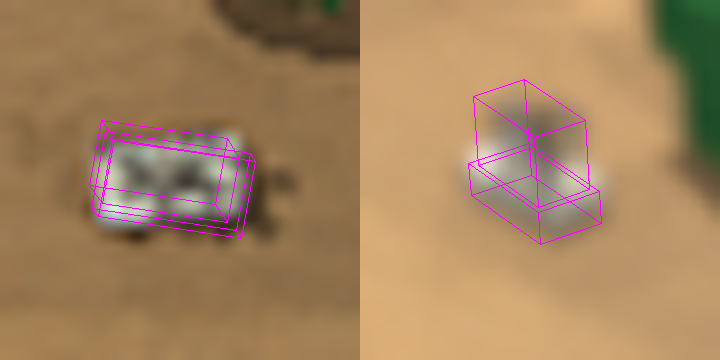

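Run:
```python
from h import *
C=cams()
B=bin_boxes(0)+bin_boxes(36)
for n,w in (("top",(360,140,410,205)),("scene",(365,185,430,250)),("top",(235,165,265,195)),("scene",(280,170,310,200))):
    f=C[n]["img"][w[1]:w[3],w[0]:w[2]].astype(float); ch=(f[...,0]-f[...,2])/(f.sum(2)+1); print(n,np.percentile(ch,[1,10,25,50,75,90]).round(3))
for k in (.06,.09,.12):
  for u in (("scene","top"),("scene",),("top",)):
    r=fit(C,B,(.535,-.258,.1),use=u,k=k);s=fit(C,STAND,(.509,.23,.1),use=u,pad=6,k=k)
    print(k,u,r[0].round(4),round(r[1]),s[0].round(4),round(s[1]))
p=(.535,-.258,.1);s=(.509,.23,.1)
p=fit(C,B,p,k=.09)[0];s=fit(C,STAND,s,pad=6,k=.09)[0]
a=overlay(C["top"],place(B,*p),(360,140,410,205),6,None);b=overlay(C["scene"],place(B,*p),(365,185,430,250),6,None)
cv2.imwrite("pics/ov3.png",np.hstack([a,b]))
a=overlay(C["top"],place(STAND,*s),(235,165,265,195),12,None);b=overlay(C["scene"],place(STAND,*s),(280,170,310,200),12,None)
cv2.imwrite("pics/ov4.png",np.hstack([a,b]))
```

```text
top [0.008 0.04  0.049 0.209 0.214 0.219]
scene [0.03  0.033 0.037 0.187 0.194 0.26 ]
top [0.023 0.104 0.205 0.209 0.213 0.217]
scene [-0.052  0.072  0.183  0.187  0.19   0.192]
0.06 ('scene', 'top') [ 0.5373 -0.2565  0.2093] 850 [ 0.5064  0.2324 -0.6563] 106
0.06 ('scene',) [ 0.5384 -0.2573  0.3983] 416 [ 0.5398  0.3932 -0.6183] 1
0.06 ('top',) [ 0.5348 -0.2576  0.0566] 386 [0.5091 0.2315 0.1764] 50
0.09 ('scene', 'top') [ 0.5364 -0.2571  0.1512] 425 [ 0.5068  0.2271 -0.647 ] 80
0.09 ('scene',) [ 0.5377 -0.2558  0.219 ] 215 [ 0.5147  0.2434 -0.6492] 37
0.09 ('top',) [ 0.5352 -0.2587  0.0776] 185 [0.5093 0.2311 0.1893] 29
0.12 ('scene', 'top') [ 0.5355 -0.2573  0.1405] 257 [ 0.5101  0.2311 -0.6193] 66
0.12 ('scene',) [ 0.5379 -0.2555  0.1856] 131 [ 0.5169  0.2394 -0.6672] 30
0.12 ('top',) [ 0.5353 -0.2587  0.0837] 109 [0.5096 0.2312 0.1549] 19
```

View pics/ov3.png

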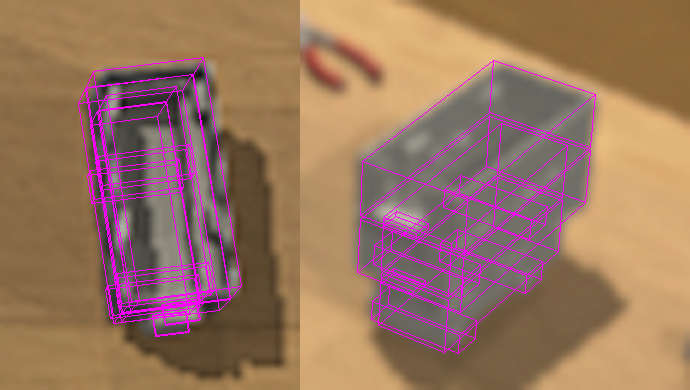

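View pics/ov4.png

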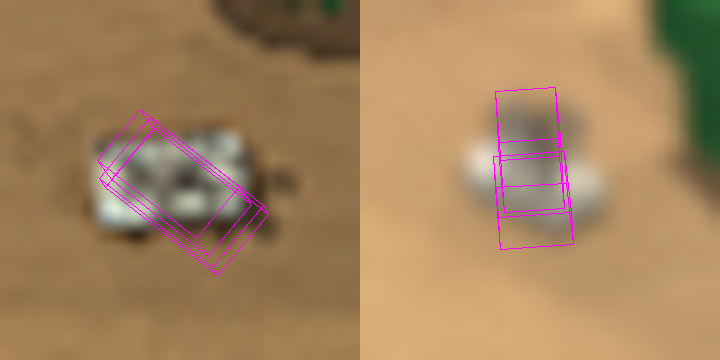

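```bash
python3 - <<'E'
import re
s=open('h.py').read()
s=s.replace("return 1-np.clip(ch/k,0,1)","return 1-np.clip((ch-.05)/(k-.05),0,1)").replace("k=0.15","k=0.18")
open('h.py','w').write(s)
E
python3 - <<'E'
from h import *
C=cams()
B=bin_boxes(0)+bin_boxes(36)
for k in (.15,.18):
  for u in (("scene","top"),("scene",),("top",)):
    r=fit(C,B,(.535,-.258,.1),use=u,k=k);s=fit(C,STAND,(.509,.23,.1),use=u,pad=6,k=k)
    print(k,u,r[0].round(4),round(r[1]),s[0].round(4),round(s[1]))
p=fit(C,B,(.535,-.258,.1),use=("top",))[0];s=fit(C,STAND,(.509,.23,.1),pad=6,use=("top",))[0]
a=overlay(C["top"],place(B,*p),(360,140,410,205),6,None);b=overlay(C["scene"],place(B,*p),(365,185,430,250),6,None)
cv2.imwrite("pics/ov5.png",np.hstack([a,b]))
a=overlay(C["top"],place(STAND,*s),(235,165,265,195),12,None);b=overlay(C["scene"],place(STAND,*s),(280,170,310,200),12,None)
cv2.imwrite("pics/ov6.png",np.hstack([a,b]))
E
```

```text
0.15 ('scene', 'top') [ 0.5351 -0.2579  0.1147] 33 [0.5092 0.229  0.0119] 32
0.15 ('scene',) [ 0.5361 -0.2562  0.1268] 17 [ 0.5084  0.2268 -0.3854] 22
0.15 ('top',) [ 0.5355 -0.2589  0.0997] 7 [0.5097 0.2298 0.1329] 5
0.18 ('scene', 'top') [ 0.535  -0.258   0.1082] 27 [0.5101 0.2295 0.0072] 21
0.18 ('scene',) [ 0.5362 -0.2561  0.1146] 16 [ 0.5093  0.2286 -0.232 ] 16
0.18 ('top',) [ 0.5356 -0.2588  0.0962] 4 [0.5099 0.2303 0.1145] 3
```

View pics/ov5.png

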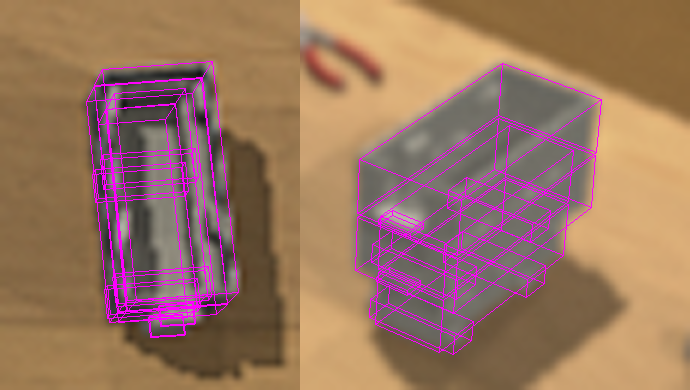

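View pics/ov6.png

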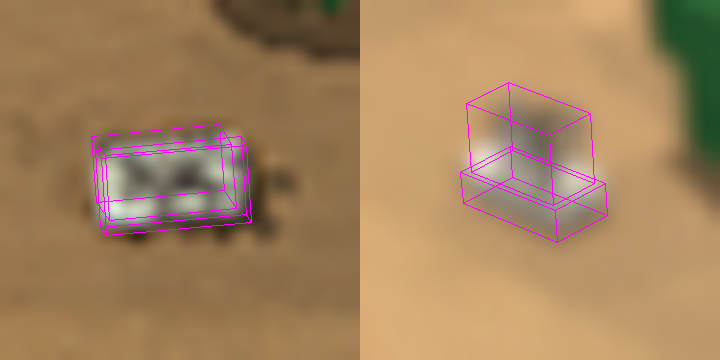

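```bash
cat > plan.py <<'E'
from h import *
from scipy.spatial.transform import Rotation as Ro
def state():
    s=bot.read_state(); R=Ro.from_rotvec(s["tcp_rot"]).as_matrix()
    return s,np.array(s["tool_pos"]),R,np.arctan2(R[1,0],R[0,0])
def plan(way,grip,smax=1.0,amax=1.0,start=None):
    """way: list of (x,y,z,phi); prints rows"""
    s,p,R,phi=state() if start is None else start
    print("at",p.round(4),"phi",round(phi,3),"F",np.round(s["wrist_force"],1),"w",round(s["width"],3),"t",round(s["time"],2),"q6",round(s["q"][5],2))
    rows=[]
    for w in way:
        tgt=np.array(w[:3]); c,si=np.cos(w[3]),np.sin(w[3])
        Rt=np.array([[c,si,0],[si,-c,0],[0,0,-1]])
        for i in range(60):
            d=R.T@(tgt-p)/.03; a=Ro.from_matrix(R.T@Rt).as_rotvec()/np.radians(6)
            if abs(d).max()<.012 and abs(a).max()<.03: break
            n=max(abs(d).max()/smax,abs(a).max()/amax,1)
            d=np.round(d/n,2);a=np.round(a/n,2)+0.
            rows.append([*d,*a]); p=p+R@d*.03; R=R@Ro.from_rotvec(a*np.radians(6)).as_matrix()
    print(len(rows),"rows")
    for i in range(0,len(rows),10):
        print("["+",  ".join(",".join(f"{v:g}" for v in r)+f",{grip}" for r in rows[i:i+10])+"]")
E
python3 -c "
from plan import *
plan([(.5355,-.2585,.19,1.67),(.5355,-.2585,.088,1.67)],1)"
```

```text
at [0.2867 0.611  0.2451] phi 1.132 F [ 0.1 -0.7 -0.1] w 0.999 t 0.4 q6 -0.04
31 rows
[-1,0.87,0.08,0,0,-0.23,1,  -1,0.83,0.08,0,0,-0.22,1,  -1,0.79,0.08,0,0,-0.22,1,  -1,0.76,0.08,0,0,-0.21,1,  -1,0.72,0.08,0,0,-0.21,1,  -1,0.69,0.07,0,0,-0.21,1,  -1,0.66,0.07,0,0,-0.2,1,  -1,0.63,0.07,0,0,-0.2,1,  -1,0.6,0.07,0,0,-0.2,1,  -1,0.57,0.07,0,0,-0.2,1]
[-1,0.54,0.07,0,0,-0.19,1,  -1,0.52,0.07,0,0,-0.19,1,  -1,0.49,0.07,0,0,-0.19,1,  -1,0.47,0.07,0,0,-0.19,1,  -1,0.44,0.07,0,0,-0.19,1,  -1,0.42,0.07,0,0,-0.18,1,  -1,0.4,0.06,0,0,-0.18,1,  -1,0.38,0.06,0,0,-0.18,1,  -1,0.36,0.06,0,0,-0.18,1,  -1,0.33,0.07,0,0,-0.18,1]
[-1,0.31,0.06,0,0,-0.18,1,  -1,0.29,0.06,0,0,-0.18,1,  -1,0.27,0.06,0,0,-0.18,1,  -1,0.25,0.07,0,0,-0.18,1,  -1,0.24,0.06,0,0,-0.17,1,  -1,0.22,0.07,0,0,-0.17,1,  -0.7,0.13,0.04,0,0,-0.13,1,  -0,0,1,0,0,0,1,  -0,0,1,0,0,0,1,  -0,0,1,0,0,0,1]
[-0,0,0.4,0,0,0,1]
```

Candidates: the light grey nested pair at top-view (387,172), against the green bins at (258,145) and (445,258), which are look-alikes. The bur stand is at (250,181), against the grey pad at (210,204), the jar at (190,172) and loose tools at (190,235). The close crops confirm the grey pair, with its lip and scoop towards the robot, and the pale block with burs.

arm_command --steps '[-1, 0.87, 0.08, 0, 0, -0.23, 1, -1, 0.83, 0.08, 0, 0, -0.22, 1, -1, 0.79, 0.08, 0, 0, -0.22, 1, -1, 0.76, 0.08, 0, 0, -0.21, 1, -1, 0.72, 0.08, 0, 0, -0.21, 1, -1, 0.69, 0.07, 0, 0, -0.21, 1, -1, 0.66, 0.07, 0, 0, -0.2, 1, -1, 0.63, 0.07, 0, 0, -0.2, 1, -1, 0.6, 0.07, 0, 0, -0.2, 1, -1, 0.57, 0.07, 0, 0, -0.2, 1]'

```text
time: 1.65
tool_pos: [0.3886, 0.2552, 0.223]
tcp_rot: [2.45, 1.966, 0.001]
wrist_force: [0.3, -0.1, -0.1]
width: 1.001
```

arm_command --steps '[-1, 0.54, 0.07, 0, 0, -0.19, 1, -1, 0.52, 0.07, 0, 0, -0.19, 1, -1, 0.49, 0.07, 0, 0, -0.19, 1, -1, 0.47, 0.07, 0, 0, -0.19, 1, -1, 0.44, 0.07, 0, 0, -0.19, 1, -1, 0.42, 0.07, 0, 0, -0.18, 1, -1, 0.4, 0.06, 0, 0, -0.18, 1, -1, 0.38, 0.06, 0, 0, -0.18, 1, -1, 0.36, 0.06, 0, 0, -0.18, 1, -1, 0.33, 0.07, 0, 0, -0.18, 1]'

```text
time: 2.9
tool_pos: [0.4788, -0.0598, 0.2029]
tcp_rot: [2.248, 2.193, 0.001]
wrist_force: [0.2, -0.1, -0.6]
width: 1.004
```

arm_command --steps '[-1, 0.31, 0.06, 0, 0, -0.18, 1, -1, 0.29, 0.06, 0, 0, -0.18, 1, -1, 0.27, 0.06, 0, 0, -0.18, 1, -1, 0.25, 0.07, 0, 0, -0.18, 1, -1, 0.24, 0.06, 0, 0, -0.17, 1, -1, 0.22, 0.07, 0, 0, -0.17, 1, -0.7, 0.13, 0.04, 0, 0, -0.13, 1, 0, 0, 0, 0, 0, 0, 1]'

```text
time: 3.9
tool_pos: [0.5356, -0.2596, 0.19]
tcp_rot: [2.11, 2.327, -0.0]
wrist_force: [-0.9, -0.5, -0.1]
width: 0.999
```

```bash
python3 -c "
from plan import *
plan([(.5355,-.2585,.088,1.67)],1)
C=cams()
cv2.imwrite('pics/a1.png',np.hstack([cv2.resize(C['top']['img'][120:220,340:440,::-1],None,fx=4,fy=4),cv2.resize(C['scene']['img'][150:250,350:450,::-1],None,fx=4,fy=4)]))"
```

```text
at [ 0.5356 -0.2596  0.19  ] phi 1.668 F [-0.9 -0.5 -0.1] w 0.999 t 3.9 q6 -2.16
4 rows
[0.01,-0,1,0,0,0,1,  0.01,-0,1,0,0,-0.01,1,  0.01,-0,1,0,0,0,1,  0.01,-0,0.4,0,0,-0.01,1]
```

View pics/a1.png

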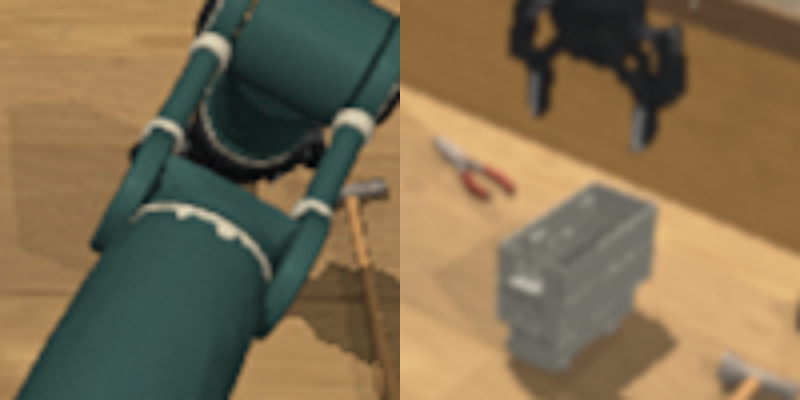

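Scene view: the open jaws are over the grey stack at about crop (580,230) and line up across its width. Descending to grip.

arm_command --steps '[0.02, 0, 1, 0, 0, 0, 1, 0.02, 0, 1, 0, 0, 0, 1, 0, 0, 0.8, 0, 0, 0, 1, 0, 0, 0.6, 0, 0, 0, 1, 0, 0, 0, 0, 0, 0, 1]'

```text
time: 4.62
tool_pos: [0.5341, -0.2559, 0.0866]
tcp_rot: [-2.105, -2.327, 0.001]
wrist_force: [-0.9, 0.9, 0.1]
width: 1.002
```

arm_command --steps '[0, 0, 0, 0, 0, 0, 0.6, 0, 0, 0, 0, 0, 0, 0.6, 0, 0, 0, 0, 0, 0, 0.6, 0, 0, 0, 0, 0, 0, 0.6, 0, 0, 0, 0, 0, 0, 0.6]' --squeeze 35

```text
time: 5.25
tool_pos: [0.5365, -0.258, 0.0896]
tcp_rot: [2.106, 2.327, 0.001]
wrist_force: [-0.3, -0.1, 6.4]
width: 0.741
```

```bash
python3 -c "
from plan import *
plan([(.5355,-.2585,.2,1.67)],.6)"
```

```text
at [ 0.5365 -0.258   0.0896] phi 1.67 F [-0.3 -0.1  6.4] w 0.741 t 5.25 q6 -2.16
4 rows
[-0.01,-0.01,-1,0.01,0.01,0,0.6,  -0,-0.01,-1,0.01,0,0,0.6,  -0.01,-0.01,-1,0,0.01,0,0.6,  0,-0,-0.68,0,0,0,0.6]
```

arm_command --steps '[0, 0, -0.3, 0, 0, 0, 0.6, 0, 0, -0.5, 0, 0, 0, 0.6, 0, 0, -0.7, 0, 0, 0, 0.6, 0, 0, -0.8, 0, 0, 0, 0.6, 0, 0, -0.7, 0, 0, 0, 0.6, 0, 0, 0, 0, 0, 0, 0.6]'

```text
time: 6.0
tool_pos: [0.5367, -0.2578, 0.1808]
tcp_rot: [2.105, 2.326, 0.002]
wrist_force: [-0.2, -0.1, -1.6]
width: 0.742
```

```bash
python3 -c "
from plan import *
plan([(.52,0.0,.15,1.67)],.6)
C=cams()
cv2.imwrite('pics/a2.png',np.hstack([cv2.resize(C['top']['img'][120:220,340:440,::-1],None,fx=4,fy=4),cv2.resize(C['scene']['img'][150:250,350:450,::-1],None,fx=4,fy=4)]))"
```

```text
at [ 0.5367 -0.2578  0.1808] phi 1.67 F [-0.2 -0.1 -1.6] w 0.742 t 6.0 q6 -2.16
9 rows
[1,0.03,0.12,0,0,0,0.6,  1,0.04,0.12,0,0,0,0.6,  1,0.03,0.12,0.01,0,0,0.6,  1,0.04,0.11,0,0,0,0.6,  1,0.03,0.12,0.01,0.01,0,0.6,  1,0.04,0.12,0,0,0,0.6,  1,0.03,0.11,0.01,0.01,0,0.6,  1,0.04,0.12,0,0,0,0.6,  0.61,0.02,0.07,0.01,0,0,0.6]
```

View pics/a2.png

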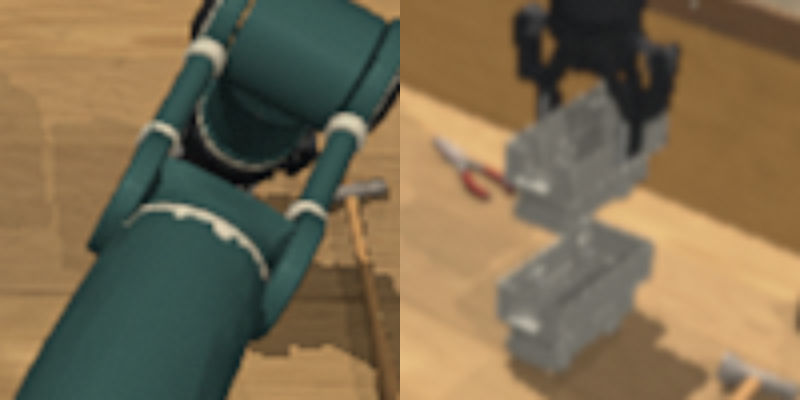

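Scene view: the upper bin is held level at crop (590,150) and the lower one is still standing at (580,290). Now setting it aside on the free middle of the bench.

arm_command --steps '[0.5, 0.03, 0.12, 0, 0, 0, 0.6, 1, 0.04, 0.12, 0, 0, 0, 0.6, 1, 0.03, 0.12, 0, 0, 0, 0.6, 1, 0.04, 0.12, 0, 0, 0, 0.6, 1, 0.03, 0.12, 0, 0, 0, 0.6, 1, 0.04, 0.12, 0, 0, 0, 0.6, 1, 0.03, 0.12, 0, 0, 0, 0.6, 1, 0.04, 0.12, 0, 0, 0, 0.6, 0.6, 0.02, 0.1, 0, 0, 0, 0.6, 0.5, 0.02, 0.05, 0, 0, 0, 0.6]'

```text
time: 7.35
tool_pos: [0.5184, 0.0017, 0.1438]
tcp_rot: [-2.107, -2.329, 0.002]
wrist_force: [0.1, -0.1, -1.7]
width: 0.742
```

arm_command --steps '[0, 0, 1, 0, 0, 0, 0.6, 0, 0, 0.9, 0, 0, 0, 0.6, 0, 0, 0.6, 0, 0, 0, 0.6, 0, 0, 0.4, 0, 0, 0, 0.6, 0, 0, 0.2, 0, 0, 0, 0.6, 0, 0, 0, 0, 0, 0, 0.6]'

```text
time: 8.1
tool_pos: [0.5196, 0.0006, 0.0535]
tcp_rot: [-2.108, -2.329, 0.0]
wrist_force: [-5.1, 0.5, 7.2]
width: 0.743
```

arm_command --steps '[0, 0, 0, 0, 0, 0, 0.8, 0, 0, 0, 0, 0, 0, 1, 0, 0, 0, 0, 0, 0, 1, 0, 0, 0, 0, 0, 0, 1, 0, 0, -0.5, 0, 0, 0, 1, 0, 0, -1, 0, 0, 0, 1, 0, 0, -1, 0, 0, 0, 1, 0, 0, -1, 0, 0, 0, 1]'

```text
time: 9.1
tool_pos: [0.5194, 0.0006, 0.1588]
tcp_rot: [2.108, 2.329, 0.001]
wrist_force: [-0.9, -0.9, 0.1]
width: 1.001
```

```bash
python3 -c "
from plan import *
plan([(.51,.2295,.12,1.68),(.51,.2295,.03,1.68)],1)
C=cams()
cv2.imwrite('pics/a3.png',np.hstack([cv2.resize(C['top']['img'][120:220,240:440,::-1],None,fx=2,fy=4),cv2.resize(C['scene']['img'][130:250,290:430,::-1],None,fx=2.8,fy=3.3333)]))
print(fit(C,bin_boxes(0),(.535,-.258,.1)),fit(C,bin_boxes(0),(.535,-.258,.1),use=('top',)))
"
```

```text
at [0.5194 0.0006 0.1588] phi 1.67 F [-0.9 -0.9  0.1] w 1.001 t 9.1 q6 -1.72
11 rows
[1,0.06,0.17,0,0,-0.01,1,  1,0.06,0.17,0,0,-0.01,1,  1,0.06,0.17,0,0,-0.01,1,  1,0.06,0.17,0,0,-0.01,1,  1,0.06,0.17,0,0,-0.01,1,  1,0.06,0.17,0,0,-0.02,1,  1,0.07,0.17,0.01,0,-0.01,1,  0.62,0.04,0.1,0,0,-0.01,1,  0,0,1,0,0,0,1,  0,0,1,0,0,0,1]
[0,0,1,0,0,0,1]
(array([ 0.53540774, -0.25807131,  0.10229472]), np.float64(17.039776047845297)) (array([ 0.53529523, -0.25909324,  0.09760965]), np.float64(5.527840178287674))
```

View pics/a3.png

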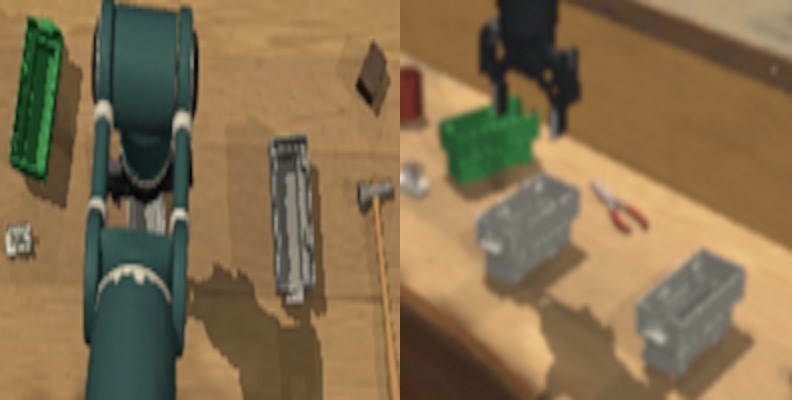

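Both bins stand upright and the lower one hasn't moved; the fit gives (0.535,-0.258), yaw 0.10. Next, the bur stand.

arm_command --steps '[1, 0.06, 0, 0, 0, 0, 1, 1, 0.06, 0, 0, 0, 0, 1, 1, 0.06, 0.1, 0, 0, 0, 1, 1, 0.06, 0.2, 0, 0, 0, 1, 1, 0.06, 0.3, 0, 0, 0, 1, 1, 0.06, 0.3, 0, 0, -0.05, 1, 1, 0.06, 0.3, 0, 0, -0.05, 1, 0.62, 0.05, 0.1, 0, 0, 0, 1, 0, 0, 0.4, 0, 0, 0, 1, 0, 0, 0, 0, 0, 0, 1]'

```text
time: 10.45
tool_pos: [0.5091, 0.2283, 0.1043]
tcp_rot: [-2.095, -2.339, 0.005]
wrist_force: [-0.6, 0.4, -0.4]
width: 0.998
```

```bash
python3 -c "
from plan import *
plan([(.51,.2295,.026,1.68)],1)
C=cams()
cv2.imwrite('pics/a4.png',np.hstack([cv2.resize(C['top']['img'][120:220,200:300,::-1],None,fx=4,fy=4),cv2.resize(C['scene']['img'][130:210,260:340,::-1],None,fx=5,fy=5)]))
"
```

```text
at [0.5091 0.2283 0.1043] phi 1.681 F [-0.6  0.4 -0.4] w 0.998 t 10.45 q6 -1.3
3 rows
[0.01,0.02,1,-0.01,0,0,1,  0.02,0.01,1,-0.01,0.01,0,1,  0.01,0.01,0.61,-0.01,0,0.01,1]
```

View pics/a4.png

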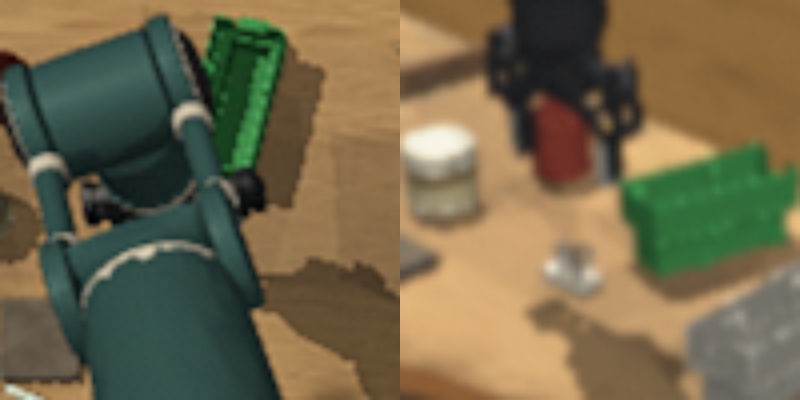

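arm_command --steps '[0.02, 0.02, 1, 0, 0, 0, 1, 0.02, 0.02, 0.8, 0, 0, 0, 1, 0, 0, 0.5, 0, 0, 0, 0.9, 0, 0, 0.3, 0, 0, 0, 0.8, 0, 0, 0, 0, 0, 0, 0.7, 0, 0, 0, 0, 0, 0, 0.7]'

```text
time: 11.3
tool_pos: [0.5121, 0.231, 0.0287]
tcp_rot: [2.096, 2.34, 0.002]
wrist_force: [0.2, 0.9, -0.7]
width: 0.695
```

```bash
python3 -c "
from plan import *
plan([(.51,.2295,.026,1.68)],1)
C=cams()
cv2.imwrite('pics/a5.png',np.hstack([cv2.resize(C['top']['img'][120:220,200:300,::-1],None,fx=4,fy=4),cv2.resize(C['scene']['img'][130:210,260:340,::-1],None,fx=5,fy=5)]))
"
```

```text
at [0.5121 0.231  0.0287] phi 1.681 F [ 0.2  0.9 -0.7] w 0.695 t 11.3 q6 -1.3
1 rows
[-0.04,-0.07,0.09,0.01,0,0.01,1]
```

View pics/a5.png

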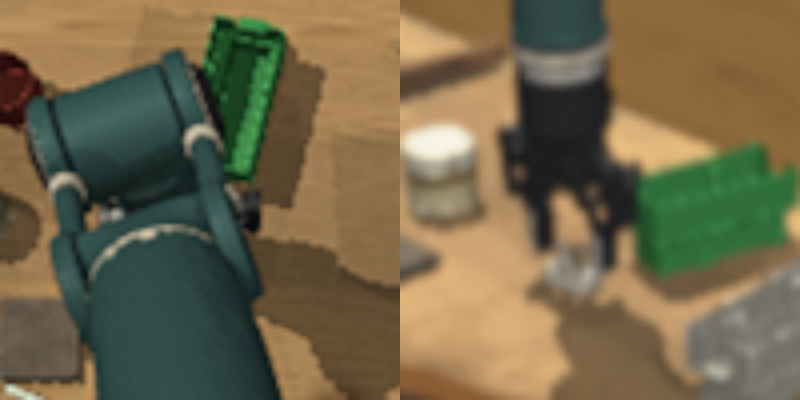

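The stand, at crop (575,265), sits between the fingers at (543,230) and (607,235). Closing.

arm_command --steps '[-0.03, -0.06, 0.08, 0, 0, 0, 0.6, 0, 0, 0, 0, 0, 0, 0.5, 0, 0, 0, 0, 0, 0, 0.4, 0, 0, 0, 0, 0, 0, 0.3, 0, 0, 0, 0, 0, 0, 0.3, 0, 0, 0, 0, 0, 0, 0.3]' --squeeze 25

```text
time: 12.15
tool_pos: [0.5098, 0.2297, 0.0256]
tcp_rot: [2.096, 2.34, 0.0]
wrist_force: [-0.4, -0.5, 1.6]
width: 0.443
```

```bash
python3 -c "
from plan import *
plan([(.51,.2295,.16,1.68)],.3)
"
```

```text
at [0.5098 0.2297 0.0256] phi 1.681 F [-0.4 -0.5  1.6] w 0.443 t 12.15 q6 -1.3
5 rows
[-0,0,-1,0,0,0,0.3,  -0,0,-1,0,0,0,0.3,  -0,0,-1,0,0,0,0.3,  -0.01,0.01,-1,0,0,0,0.3,  0,-0,-0.48,0,0,0.01,0.3]
```

arm_command --steps '[0, 0, -0.4, 0, 0, 0, 0.3, 0, 0, -0.8, 0, 0, 0, 0.3, 0, 0, -1, 0, 0, 0, 0.3, 0, 0, -1, 0, 0, 0, 0.3, 0, 0, -1, 0, 0, 0, 0.3, 0, 0, -0.6, 0, 0, 0, 0.3]'

```text
time: 12.9
tool_pos: [0.5102, 0.2298, 0.1716]
tcp_rot: [2.095, 2.339, 0.003]
wrist_force: [-0.2, -1.6, -0.4]
width: 0.441
```

```bash
python3 -c "
from plan import *
plan([(.5355,-.2585,.165,.10)],.3)
C=cams()
cv2.imwrite('pics/a6.png',np.hstack([cv2.resize(C['top']['img'][120:220,200:300,::-1],None,fx=4,fy=4),cv2.resize(C['scene']['img'][130:210,260:340,::-1],None,fx=5,fy=5)]))
"
```

```text
at [0.5102 0.2298 0.1716] phi 1.681 F [-0.2 -1.6 -0.4] w 0.441 t 12.9 q6 -1.3
16 rows
[-1,-0.06,0.01,0,0,0.93,0.3,  -1,0.04,0.01,0,0,0.93,0.3,  -1,0.14,0.01,0,0,0.93,0.3,  -1,0.24,0.01,0,0,0.95,0.3,  -1,0.35,0.01,0,0,0.98,0.3,  -0.98,0.46,0.02,0,0,1,0.3,  -0.93,0.55,0.01,0,0,1,0.3,  -0.86,0.65,0.02,0,0,1,0.3,  -0.79,0.74,0.01,0,0,1,0.3,  -0.71,0.81,0.02,0,0,1,0.3]
[-0.62,0.88,0.01,0,0,1,0.3,  -0.52,0.94,0.02,0,-0.01,1,0.3,  -0.42,0.99,0.01,0,0,1,0.3,  -0.31,1,0.02,0,-0.01,0.97,0.3,  -0.2,1,0.01,0,0,0.94,0.3,  -0.04,0.5,0.01,0,0,0.46,0.3]
```

View pics/a6.png

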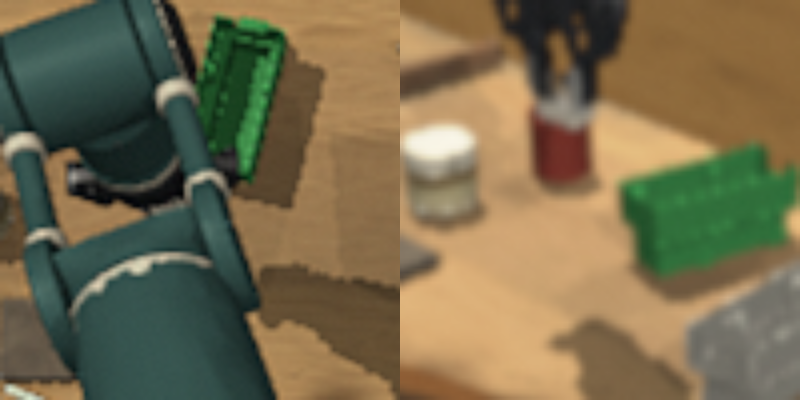

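The stand is held upright between the jaws at crop (565,100) in the scene view. Carrying it to the lower bin with a quarter turn.

arm_command --steps '[-0.5, -0.03, 0, 0, 0, 0.46, 0.3, -1, -0.01, 0.01, 0, 0, 0.93, 0.3, -1, 0.09, 0.01, 0, 0, 0.93, 0.3, -1, 0.19, 0.01, 0, 0, 0.94, 0.3, -1, 0.3, 0.01, 0, 0, 0.97, 0.3, -0.98, 0.41, 0.02, 0, 0, 1, 0.3, -0.95, 0.5, 0.01, 0, 0, 1, 0.3, -0.9, 0.6, 0.02, 0, 0, 1, 0.3, -0.82, 0.7, 0.01, 0, 0, 1, 0.3, -0.75, 0.78, 0.02, 0, 0, 1, 0.3]'

```text
time: 14.25
tool_pos: [0.5238, -0.0699, 0.1636]
tcp_rot: [-2.945, -1.089, 0.006]
wrist_force: [0.9, -0.3, -0.2]
width: 0.441
```

```bash
python3 -c "
from plan import *
plan([(.5355,-.2585,.165,.10)],.3)
"
```

```text
at [ 0.5238 -0.0699  0.1636] phi 0.709 F [ 0.9 -0.3 -0.2] w 0.441 t 14.25 q6 -0.89
6 rows
[-0.65,0.86,-0.01,0,0.01,1,0.3,  -0.56,0.93,-0.01,0,0.01,1,0.3,  -0.46,0.98,-0.01,-0.01,0,1,0.3,  -0.34,1,-0.01,0,0.01,0.97,0.3,  -0.24,1,-0.01,-0.01,0,0.95,0.3,  -0.13,0.96,-0,0,0,0.89,0.3]
```

arm_command --steps '[-0.65, 0.86, 0, 0, 0, 1, 0.3, -0.56, 0.93, 0, 0, 0, 1, 0.3, -0.46, 0.98, 0, 0, 0, 1, 0.3, -0.34, 1, 0, 0, 0, 0.97, 0.3, -0.24, 1, 0, 0, 0, 0.95, 0.3, -0.1, 0.6, 0, 0, 0, 0.6, 0.3, 0, 0.3, 0, 0, 0, 0.28, 0.3, 0, 0, 0, 0, 0, 0, 0.3, 0, 0, 0, 0, 0, 0, 0.3]'

```text
time: 15.38
tool_pos: [0.5381, -0.2541, 0.1656]
tcp_rot: [-3.136, -0.169, 0.001]
wrist_force: [0.0, -0.7, -0.7]
width: 0.442
```

```bash
python3 -c "
from plan import *
plan([(.5355,-.2585,.03,.10)],.3)
C=cams()
cv2.imwrite('pics/a7.png',np.hstack([cv2.resize(C['top']['img'][120:220,340:440,::-1],None,fx=4,fy=4),cv2.resize(C['scene']['img'][170:250,350:430,::-1],None,fx=5,fy=5)]))"
```

```text
at [ 0.5381 -0.2541  0.1656] phi 0.108 F [ 0.  -0.7 -0.7] w 0.442 t 15.38 q6 -0.59
5 rows
[-0.02,0.03,1,0,0,0.02,0.3,  -0.02,0.03,1,0,0,0.02,0.3,  -0.02,0.03,1,0,0,0.01,0.3,  -0.03,0.03,1,0,0,0.02,0.3,  -0.01,0.02,0.52,-0.01,0,0,0.3]
```

View pics/a7.png

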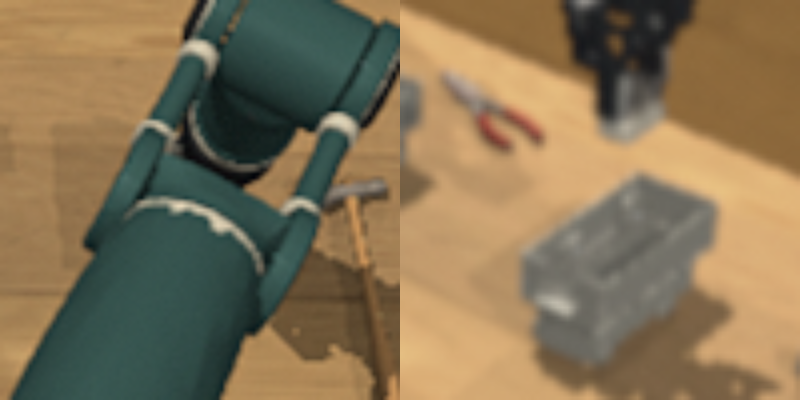

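arm_command --steps '[-0.08, 0.13, 0.3, 0, 0, 0.08, 0.3, 0, 0, 0.8, 0, 0, 0, 0.3, 0, 0, 0.8, 0, 0, 0, 0.3, 0, 0, 0.6, 0, 0, 0, 0.3, 0, 0, 0, 0, 0, 0, 0.3]'

```text
time: 16.1
tool_pos: [0.5347, -0.2582, 0.0886]
tcp_rot: [-3.136, -0.155, 0.006]
wrist_force: [0.3, -0.1, -1.1]
width: 0.438
```

```bash
python3 -c "
from plan import *
plan([(.5355,-.2585,.03,.10)],.3)
C=cams()
cv2.imwrite('pics/a8.png',np.hstack([cv2.resize(C['top']['img'][120:220,340:440,::-1],None,fx=4,fy=4),cv2.resize(C['scene']['img'][170:250,350:430,::-1],None,fx=5,fy=5)]))"
```

```text
at [ 0.5347 -0.2582  0.0886] phi 0.099 F [ 0.3 -0.1 -1.1] w 0.438 t 16.1 q6 -0.59
2 rows
[0.02,0.01,1,-0.01,0.02,-0.01,0.3,  0.01,0.01,0.95,-0.01,0.01,0,0.3]
```

View pics/a8.png

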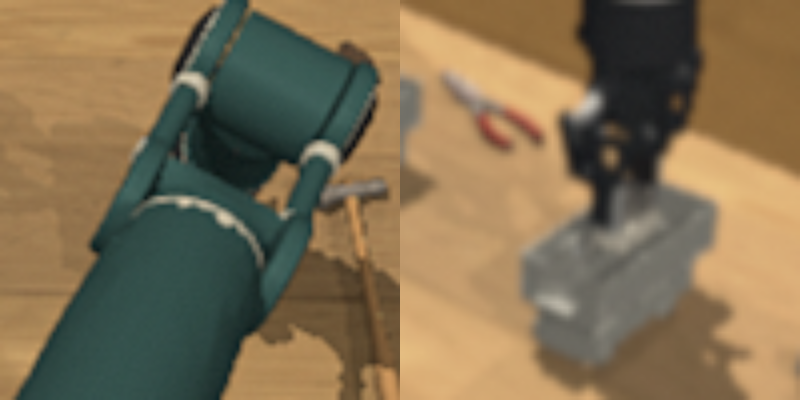

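arm_command --steps '[0.02, 0, 0.5, 0, 0, 0, 0.3, 0, 0, 0.5, 0, 0, 0, 0.3, 0, 0, 0.4, 0, 0, 0, 0.3, 0, 0, 0.3, 0, 0, 0, 0.3, 0, 0, 0.1, 0, 0, 0, 0.3, 0, 0, 0, 0, 0, 0, 0.3]'

```text
time: 16.95
tool_pos: [0.5369, -0.259, 0.0366]
tcp_rot: [-3.138, -0.155, 0.0]
wrist_force: [-0.1, 0.1, -0.2]
width: 0.441
```

```bash
python3 -c "
from plan import *
plan([(.5355,-.2585,.029,.10)],.3)
"
```

```text
at [ 0.5369 -0.259   0.0366] phi 0.098 F [-0.1  0.1 -0.2] w 0.441 t 16.95 q6 -0.59
1 rows
[-0.04,-0.02,0.25,0,0,-0.01,0.3]
```

arm_command --steps '[-0.02, 0, 0.1, 0, 0, 0, 0.3, 0, 0, 0.1, 0, 0, 0, 0.3, 0, 0, 0.07, 0, 0, 0, 0.3, 0, 0, 0, 0, 0, 0, 0.3]'

```text
time: 17.45
tool_pos: [0.5364, -0.2591, 0.0287]
tcp_rot: [3.138, 0.155, 0.0]
wrist_force: [-0.5, -0.8, -1.1]
width: 0.439
```

arm_command --steps '[0, 0, 0.03, 0, 0, 0, 0.3, 0, 0, 0.03, 0, 0, 0, 0.3, 0, 0, 0, 0, 0, 0, 0.3]'

```text
time: 17.82
tool_pos: [0.5365, -0.2592, 0.0286]
tcp_rot: [3.138, 0.155, -0.0]
wrist_force: [-4.2, 1.6, 9.5]
width: 0.444
```

Contact on the floor with +9.5 N. Opening the jaws partway and rising straight up.

arm_command --steps '[0, 0, -0.03, 0, 0, 0, 0.5, 0, 0, 0, 0, 0, 0, 0.6, 0, 0, 0, 0, 0, 0, 0.6, 0, 0, 0, 0, 0, 0, 0.6, 0, 0, -0.3, 0, 0, 0, 0.6, 0, 0, -0.5, 0, 0, 0, 0.6, 0, 0, -1, 0, 0, 0, 0.6, 0, 0, -1, 0, 0, 0, 0.7, 0, 0, -1, 0, 0, 0, 0.8, 0, 0, -0.8, 0, 0, 0, 1]'

```text
time: 19.08
tool_pos: [0.537, -0.2595, 0.1689]
tcp_rot: [3.136, 0.154, 0.004]
wrist_force: [0.8, 0.3, 1.2]
width: 0.986
```

```bash
python3 -c "
from plan import *
plan([(.5194,0.0005,.15,-1.472)],1)
C=cams()
cv2.imwrite('pics/a9.png',np.hstack([cv2.resize(C['top']['img'][120:220,340:440,::-1],None,fx=4,fy=4),cv2.resize(C['scene']['img'][170:250,350:430,::-1],None,fx=5,fy=5)]))"
```

```text
at [ 0.537  -0.2595  0.1689] phi 0.098 F [0.8 0.3 1.2] w 0.986 t 19.07 q6 -0.59
15 rows
[0.02,-0.58,0.04,0,0,1,1,  -0.04,-0.58,0.04,0,0,1,1,  -0.1,-0.57,0.04,0,0,1,1,  -0.16,-0.56,0.04,0,0,1,1,  -0.22,-0.54,0.04,0,0,1,1,  -0.27,-0.51,0.04,0,0,1,1,  -0.33,-0.48,0.04,0,0,1,1,  -0.37,-0.44,0.04,0,0,1,1,  -0.42,-0.4,0.04,0,0,1,1,  -0.46,-0.35,0.04,0,0,1,1]
[-0.49,-0.3,0.04,0,0,1,1,  -0.52,-0.25,0.04,-0.01,-0.01,1,1,  -0.55,-0.19,0.05,0,0,1,1,  -0.56,-0.14,0.04,-0.01,-0.01,1,1,  -0.57,-0.08,0.05,0,0,1,1]
```

View pics/a9.png

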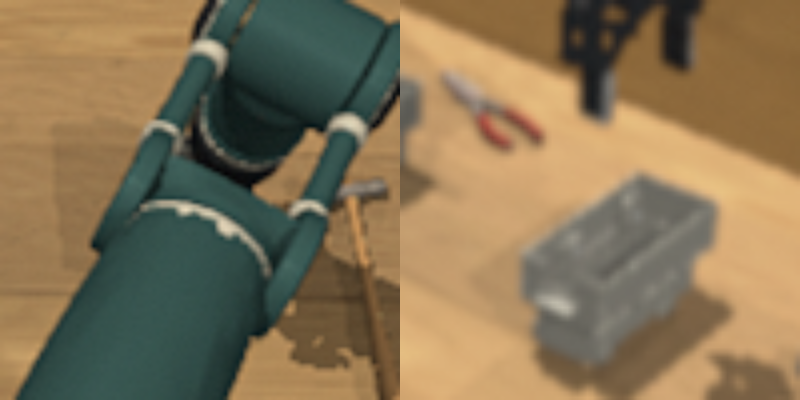

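arm_command --steps '[0.02, -0.58, 0.04, 0, 0, 1, 1, -0.04, -0.58, 0.04, 0, 0, 1, 1, -0.1, -0.57, 0.04, 0, 0, 1, 1, -0.16, -0.56, 0.04, 0, 0, 1, 1, -0.22, -0.54, 0.04, 0, 0, 1, 1, -0.27, -0.51, 0.04, 0, 0, 1, 1, -0.33, -0.48, 0.04, 0, 0, 1, 1, -0.37, -0.44, 0.04, 0, 0, 1, 1, -0.42, -0.4, 0.04, 0, 0, 1, 1, -0.46, -0.35, 0.04, 0, 0, 1, 1]'

```text
time: 20.42
tool_pos: [0.5242, -0.0849, 0.1531]
tcp_rot: [2.792, -1.44, -0.001]
wrist_force: [-0.4, 0.0, 0.5]
width: 1.004
```

arm_command --steps '[-0.49, -0.3, 0.04, 0, 0, 1, 1, -0.52, -0.25, 0.04, 0, 0, 1, 1, -0.55, -0.19, 0.05, 0, 0, 1, 1, -0.56, -0.14, 0.04, 0, 0, 1, 1, -0.57, -0.08, 0.05, 0, 0, 1, 1, 0, 0, 0, 0, 0, 0, 1, 0, 0, 0, 0, 0, 0, 1]'

```text
time: 21.3
tool_pos: [0.5186, 0.0005, 0.1469]
tcp_rot: [2.33, -2.107, -0.0]
wrist_force: [0.0, 0.3, -0.1]
width: 0.998
```

```bash
python3 -c "
from plan import *
C=cams()
for u in (('scene','top'),('top',)): print('lower',fit(C,bin_boxes(0),(.535,-.258,.1),use=u))
print('upper',fit(C,bin_boxes(0),(.5195,0,.1),use=('scene',)))
plan([(.5194,0.0005,.0535,-1.472)],1)
s=(.5365,-.2585,.1+np.pi/2)
ST=[b+[0,0,.003] for b in STAND]
a=overlay(C['top'],place(ST,*s),(360,140,410,205),6,None)
b=cv2.resize(C['top']['img'][140:205,360:410,::-1],None,fx=6,fy=6,interpolation=cv2.INTER_CUBIC)
cv2.imwrite('pics/a10.png',np.hstack([a,b]))
cv2.imwrite('pics/a11.png',np.hstack([cv2.resize(C['top']['img'][120:220,260:360,::-1],None,fx=4,fy=4),cv2.resize(C['scene']['img'][130:230,290:390,::-1],None,fx=4,fy=4)]))"
```

```text
lower (array([ 0.53519277, -0.25809965,  0.10092639]), np.float64(17.124003251742344))
lower (array([ 0.53530869, -0.25926401,  0.10082713]), np.float64(5.48454595047351))
upper (array([0.52013705, 0.00118818, 0.12372031]), np.float64(347.39480784289685))
at [5.187e-01 2.000e-04 1.471e-01] phi -1.472 F [-0.1 -0.   0.3] w 1.0 t 21.4 q6 1.42
4 rows
[-0,-0.01,1,0,0,0,1,  -0,-0.01,1,0,0,0,1,  -0.01,-0,1,0,0,0,1,  0,-0,0.12,0,0,0,1]
```

View pics/a10.png

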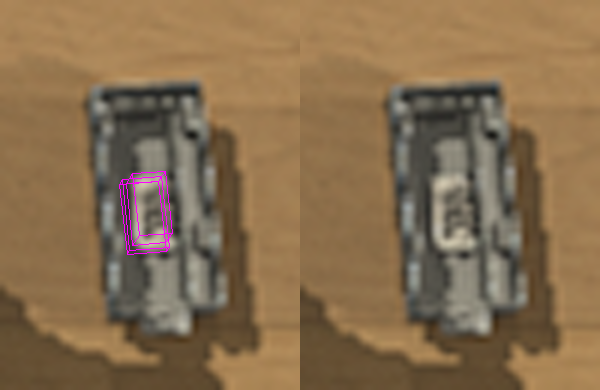

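View pics/a11.png

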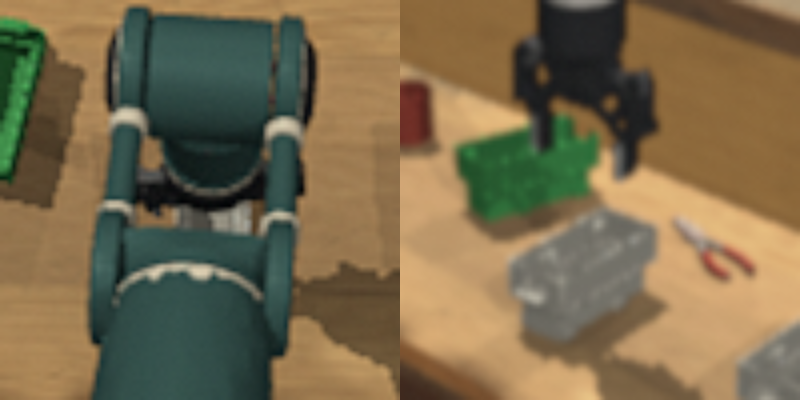

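Top view: the stand is upright on the lower bin's floor at crop (455,212), clear of the walls. In the scene view the set-aside bin is under the jaws at crop (585,275). Gripping it again.

arm_command --steps '[0, 0, 1, 0, 0, 0, 1, 0, 0, 1, 0, 0, 0, 1, 0, 0, 0.7, 0, 0, 0, 1, 0, 0, 0.4, 0, 0, 0, 1, 0, 0, 0, 0, 0, 0, 1, 0, 0, 0, 0, 0, 0, 0.6, 0, 0, 0, 0, 0, 0, 0.6, 0, 0, 0, 0, 0, 0, 0.6, 0, 0, 0, 0, 0, 0, 0.6, 0, 0, 0, 0, 0, 0, 0.6]' --squeeze 35

```text
time: 22.65
tool_pos: [0.5199, 0.0009, 0.0555]
tcp_rot: [-2.327, 2.108, -0.003]
wrist_force: [-0.4, 0.5, 5.9]
width: 0.741
```

```bash
python3 -c "
from plan import *
s,p,R,phi=state(); print(p,phi,s['width'],s['wrist_force'].round(1))"
```

```text
[0.51992276 0.00085355 0.0554779 ] -1.4722927772483514 0.741143653953003 [-0.4  0.5  5.9]
```

arm_command --steps '[0, 0, -0.3, 0, 0, 0, 0.6, 0, 0, -0.6, 0, 0, 0, 0.6, 0, 0, -1, 0, 0, 0, 0.6, 0, 0, -1, 0, 0, 0, 0.6, 0, 0, -1, 0, 0, 0, 0.6, 0, 0, -0.6, 0, 0, 0, 0.6]'

```text
time: 23.4
tool_pos: [0.5195, 0.0008, 0.1918]
tcp_rot: [-2.327, 2.108, -0.004]
wrist_force: [-0.0, -0.6, -2.4]
width: 0.74
```

```bash
python3 -c "
from plan import *
plan([(.527,-.13,.2,.10),(.5336,-.2587,.2,1.6708)],.6)
C=cams()
cv2.imwrite('pics/a12.png',cv2.resize(C['scene']['img'][100:250,290:440,::-1],None,fx=4,fy=4))"
```

```text
at [0.5195 0.0008 0.1918] phi -1.472 F [-0.  -0.6 -2.4] w 0.74 t 23.4 q6 1.43
30 rows
[0.29,0.01,-0.02,0,0,-1,0.6,  0.29,0.04,-0.02,0,0,-1,0.6,  0.28,0.07,-0.02,0,0,-1,0.6,  0.27,0.1,-0.02,0,0,-1,0.6,  0.26,0.13,-0.02,0,0,-1,0.6,  0.25,0.16,-0.02,0,0,-1,0.6,  0.23,0.18,-0.02,0,0,-1,0.6,  0.21,0.2,-0.02,0,0,-1,0.6,  0.18,0.22,-0.02,0,0,-1,0.6,  0.16,0.24,-0.02,0,0,-1,0.6]
[0.13,0.26,-0.01,0,-0.01,-1,0.6,  0.11,0.27,-0.02,0,0,-1,0.6,  0.08,0.28,-0.01,0,-0.01,-1,0.6,  0.05,0.29,-0.02,0,0,-1,0.6,  0.01,0.29,-0.01,0,-0.01,-1,0.6,  -0.01,0.29,-0,0,0,-1,0.6,  -0.04,0.28,-0,0,0,-1,0.6,  -0.07,0.28,-0,0,0,-1,0.6,  -0.1,0.27,-0,0,0,-1,0.6,  -0.13,0.26,-0,0,0,-1,0.6]
[-0.16,0.24,-0,0,0,-1,0.6,  -0.18,0.22,-0,0,0,-1,0.6,  -0.2,0.2,-0,0,0,-1,0.6,  -0.22,0.18,-0,0,0,-1,0.6,  -0.24,0.16,-0,0,0,-1,0.6,  -0.25,0.13,-0,0,0,-1,0.6,  -0.27,0.1,-0,0,0,-1,0.6,  -0.28,0.08,-0,0,0,-1,0.6,  -0.28,0.04,-0,0,0,-1,0.6,  -0.29,0.02,-0,0,0,-1,0.6]
```

View pics/a12.png

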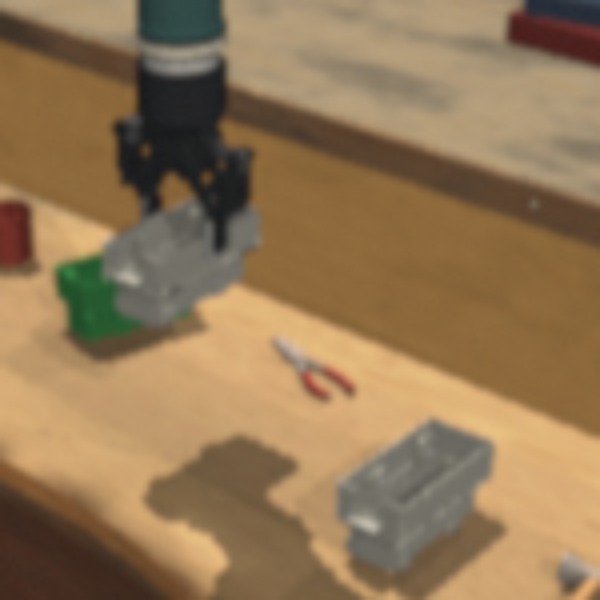

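The bin is lifted level at crop (175,260). Turning it half a turn while carrying it over.

arm_command --steps '[0.15, 0, -0.02, 0, 0, -0.5, 0.6, 0.29, 0.03, -0.02, 0, 0, -1, 0.6, 0.28, 0.06, -0.02, 0, 0, -1, 0.6, 0.27, 0.09, -0.02, 0, 0, -1, 0.6, 0.26, 0.12, -0.02, 0, 0, -1, 0.6, 0.25, 0.15, -0.02, 0, 0, -1, 0.6, 0.24, 0.17, -0.02, 0, 0, -1, 0.6, 0.22, 0.19, -0.02, 0, 0, -1, 0.6, 0.19, 0.21, -0.02, 0, 0, -1, 0.6, 0.17, 0.23, -0.02, 0, 0, -1, 0.6]'

```text
time: 24.75
tool_pos: [0.5217, -0.0815, 0.1934]
tcp_rot: [3.054, -0.738, -0.005]
wrist_force: [-0.7, -0.4, -2.0]
width: 0.741
```

arm_command --steps '[0.14, 0.25, -0.02, 0, 0, -1, 0.6, 0.12, 0.26, -0.02, 0, 0, -1, 0.6, 0.1, 0.27, -0.02, 0, 0, -1, 0.6, 0.06, 0.28, -0.02, 0, 0, -1, 0.6, 0.03, 0.29, 0, 0, 0, -1, 0.6, 0, 0.29, 0, 0, 0, -1, 0.6, -0.03, 0.28, 0, 0, 0, -1, 0.6, -0.06, 0.28, 0, 0, 0, -1, 0.6, -0.09, 0.27, 0, 0, 0, -1, 0.6, -0.12, 0.26, 0, 0, 0, -1, 0.6]'

```text
time: 26.0
tool_pos: [0.5258, -0.1672, 0.1957]
tcp_rot: [-3.012, -0.887, 0.004]
wrist_force: [0.6, -1.2, -2.1]
width: 0.742
```

```bash
python3 -c "
from plan import *
plan([(.5336,-.2587,.2,1.6708)],.6)"
```

```text
at [ 0.5258 -0.1672  0.1957] phi 0.573 F [ 0.6 -1.2 -2.1] w 0.742 t 26.0 q6 -0.93
11 rows
[-0.14,0.26,-0.01,0,0,-1,0.6,  -0.16,0.24,-0.01,0,0,-1,0.6,  -0.19,0.22,-0.02,0,0,-1,0.6,  -0.21,0.2,-0.01,0,0,-1,0.6,  -0.23,0.18,-0.02,0,0,-1,0.6,  -0.25,0.16,-0.01,-0.01,0,-1,0.6,  -0.26,0.13,-0.02,0,0,-1,0.6,  -0.27,0.1,-0.01,-0.01,0,-1,0.6,  -0.29,0.07,-0.02,0,0,-1,0.6,  -0.29,0.04,-0.01,-0.01,0,-1,0.6]
[-0.14,0.01,-0.01,0,0,-0.48,0.6]
```

arm_command --steps '[-0.14, 0.26, -0.01, 0, 0, -1, 0.6, -0.16, 0.24, -0.01, 0, 0, -1, 0.6, -0.19, 0.22, -0.02, 0, 0, -1, 0.6, -0.21, 0.2, -0.01, 0, 0, -1, 0.6, -0.23, 0.18, -0.02, 0, 0, -1, 0.6, -0.25, 0.16, -0.01, 0, 0, -1, 0.6, -0.26, 0.13, -0.02, 0, 0, -1, 0.6, -0.27, 0.1, -0.01, 0, 0, -1, 0.6, -0.29, 0.07, -0.02, 0, 0, -1, 0.6, -0.29, 0.04, -0.01, 0, 0, -1, 0.6]'

```text
time: 27.25
tool_pos: [0.533, -0.2545, 0.1998]
tcp_rot: [-2.164, -2.273, 0.001]
wrist_force: [0.5, -0.3, -2.5]
width: 0.74
```

arm_command --steps '[-0.14, 0.01, 0, 0, 0, -0.48, 0.6, 0, 0, 0, 0, 0, 0, 0.6, 0, 0, 0, 0, 0, 0, 0.6]'

```text
time: 27.62
tool_pos: [0.5339, -0.2585, 0.2007]
tcp_rot: [-2.112, -2.324, 0.001]
wrist_force: [0.5, 0.3, -1.7]
width: 0.743
```

```bash
python3 -c "
from plan import *
for i in range(4):
    s,p,R,phi=state(); print(p.round(4),round(phi,4)); C=cams()
plan([(.5336,-.2587,.16,1.6708)],.6)
z=p[2]-.0555
b=overlay(C['scene'],place(bin_boxes(0),.5352,-.2585,.1007)+[q+[0,0,z] for q in place(bin_boxes(0),p[0]+.0017,p[1],.1007+np.pi)],(340,130,440,250),5,None)
a=cv2.resize(C['scene']['img'][130:250,340:410,::-1],None,fx=5,fy=5,interpolation=cv2.INTER_CUBIC)
cv2.imwrite('pics/a13.png',np.hstack([b[:, :400],a]))
"
```

```text
[ 0.5339 -0.2585  0.2007] 1.6662
[ 0.5342 -0.2585  0.2013] 1.6668
[ 0.5344 -0.2586  0.2016] 1.667
[ 0.5345 -0.2587  0.2018] 1.6672
at [ 0.5345 -0.2588  0.2019] phi 1.667 F [ 0.2 -0.5 -2.1] w 0.74 t 28.02 q6 -2.16
2 rows
[0,-0.02,1,0,0,-0.02,0.6,  0.01,-0.01,0.4,0,0,-0.01,0.6]
```

View pics/a13.png

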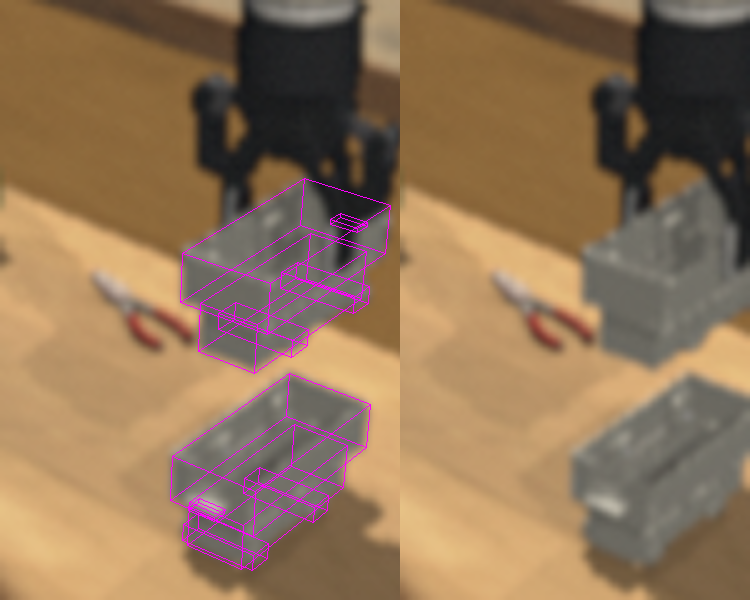

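```bash
cat > held.py <<'E'
from plan import *
def held(C,z,x0,y0,yaw,win,verbose=True):
    c=C['scene']; x_0,y_0,x_1,y_1=win
    im=c['img'][y_0:y_1,x_0:x_1]; A=cv2.GaussianBlur(alpha(im,.18),(0,0),.7)
    dark=(im.max(2)<75).astype(np.uint8); M=1-cv2.dilate(dark,np.ones((3,3)))
    B=[b for i,b in enumerate(bin_boxes(0)) if i!=2]
    def cost(q,yw=yaw):
        s=cv2.GaussianBlur(sil(c,[b+[0,0,z] for b in place(B,q[0]/100,q[1]/100,yw)],win),(0,0),.7)
        return (M*(s-A)**2).sum()
    q0=np.array([x0*100,y0*100])
    r=minimize(cost,q0,method='Nelder-Mead',options=dict(initial_simplex=q0+np.array([[0,0],[1,0],[0,1.]]),xatol=.005,fatol=.01))
    return r.x/100,r.fun,A,M
E
python3 - <<'E'
from held import *
C=cams(); s,p,R,phi=state(); z=p[2]-.0555
for dz in(-.002,0,.002):
    r=held(C,z+dz,p[0],p[1],phi-np.pi/2+np.pi,(362,150,420,205)); print(dz,r[0].round(4),round(r[1],1))
r2=held(C,0,.535,-.258,.1,(362,207,430,250)); print('lower scene only',r2[0].round(4),round(r2[1],1), 'tcp',p)
cv2.imwrite('pics/m.png',cv2.resize((np.hstack([r[2],r[3]])*255).astype(np.uint8),None,fx=6,fy=6))
E
```

```text
-0.002 [ 0.5436 -0.2536] 18.2
0 [ 0.5407 -0.2557] 18.8
0.002 [ 0.5376 -0.2583] 19.4
lower scene only [ 0.5368 -0.2558] 3.6 tcp [ 0.53452161 -0.25885412  0.20190809]
```

View pics/m.png

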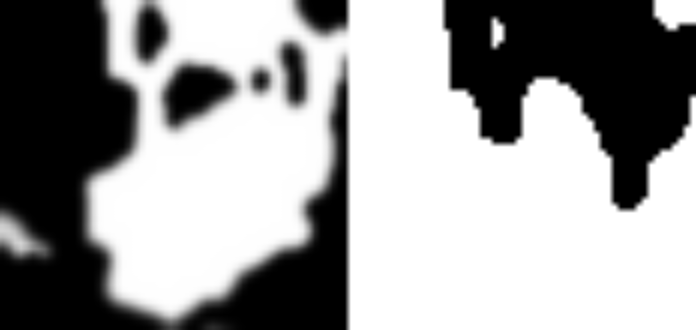

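Run:
```python
from held import *
C=cams(); s,p,R,phi=state(); z=p[2]-.0555
yaw=phi+np.pi/2
for dz in(-.002,0,.002):
    r=held(C,z+dz,p[0]+.003,p[1],yaw,(371,177,420,207)); print(dz,r[0].round(4),round(r[1],1))
r2=held(C,0,.535,-.258,.1,(369,219,425,250)); print('lower scene only',r2[0].round(4),round(r2[1],1), 'tcp',p)
im=C['scene']['img'][177:207,371:420].copy(); im[r[3]==0]=(255,0,255)
def ov(x,y):
    return [b+[0,0,z] for b in place(bin_boxes(0),x,y,yaw)]
a=overlay(C['scene'],ov(p[0]+.0017+.0016,p[1]+.0027),(365,160,430,215),6,None)
b=overlay(C['scene'],ov(p[0]+.004+.0016,p[1]+.0027),(365,160,430,215),6,None)
cv2.imwrite('pics/m2.png',np.hstack([a,b]))
```

```text
-0.002 [ 0.5437 -0.2534] 8.6
0 [ 0.5409 -0.2557] 9.1
0.002 [ 0.5383 -0.2578] 9.5
lower scene only [ 0.5373 -0.2559] 1.5 tcp [ 0.53450196 -0.25888199  0.20188806]
```

View pics/m2.png

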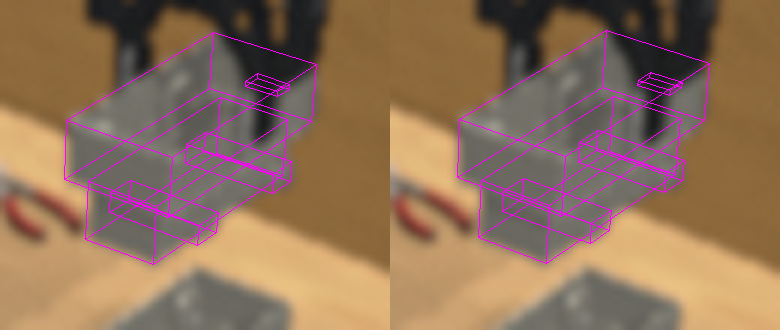

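Run:
```python
from held import *
C=cams()
for f,half in (("pics/a11.png",1),):
    im=cv2.imread(f)[:,400:800,::-1]; im=cv2.resize(im,(100,100),interpolation=cv2.INTER_AREA)
    D={'scene':dict(C['scene'])}; D['scene']['img']=C['scene']['img'].copy(); D['scene']['img'][130:230,290:390]=im
    for yw in (.09,.1,.11):
        for win in ((312,176,370,225),(316,186,360,220)):
            r=held(D,0,.518,0,yw,win); print(yw,r[0].round(4),round(r[1],1))
# a13-type control: same treatment of the lower bin in current image
r2=held(C,0,.535,-.258,.1,(362,207,430,250)); print(r2[0].round(4))
```

```text
0.09 [0.52   0.0013] 165.2
0.09 [0.5202 0.001 ] 3.7
0.1 [0.5195 0.0011] 164.5
0.1 [0.5198 0.0008] 3.2
0.11 [0.5197 0.0009] 164.1
0.11 [0.5197 0.0009] 2.8
[ 0.5368 -0.2558]
```

The held fit (about 4.7 mm offset) and the kinematic and bench fits (0 to 1.7 mm) disagree on the lengthwise offset. I'll take 2.3 mm, which is within the 4 mm of play either way, then descend and check.

```bash
python3 -c "
from plan import *
plan([(.533,-.2585,.135,1.6708)],.6)"
```

```text
at [ 0.5345 -0.2589  0.2018] phi 1.667 F [-0.3 -0.4 -2. ] w 0.741 t 28.32 q6 -2.16
3 rows
[0.01,-0.02,1,0,0,-0.02,0.6,  0.01,-0.02,1,0,0,-0.01,0.6,  -0,-0.01,0.23,0,0,-0.01,0.6]
```

arm_command --steps '[0.02, -0.05, 0.5, 0, 0, -0.04, 0.6, 0, 0, 0.8, 0, 0, 0, 0.6, 0, 0, 0.6, 0, 0, 0, 0.6, 0, 0, 0.3, 0, 0, 0, 0.6, 0, 0, 0, 0, 0, 0, 0.6, 0, 0, 0, 0, 0, 0, 0.6]'

```text
time: 29.08
tool_pos: [0.5336, -0.2587, 0.1366]
tcp_rot: [2.106, 2.329, 0.0]
wrist_force: [-0.0, -0.5, -2.2]
width: 0.746
```

Run:
```python
from held import *
plan([(.533,-.2585,.1145,1.6708)],.6)
C=cams(); s,p,R,phi=state(); z=p[2]-.0555
plan([(.533,-.2585,.1145,1.6708)],.6)
yaw=phi+np.pi/2
for dz in(-.002,0,.002):
    B=[b+[0,0,z+dz] for b in bin_boxes(0)]+bin_boxes(0)
    r=held(C,z+dz,p[0]+.003,p[1],yaw,(370,190,425,216)); print(dz,r[0].round(4),round(r[1],1))
a=overlay(C['scene'],[b+[0,0,z] for b in place(bin_boxes(0),p[0]+.0023+.0016,p[1]+.0027,yaw)]+place(bin_boxes(0),.5368,-.2558,.1),(365,175,430,250),6,None)
b=cv2.resize(C['scene']['img'][175:250,365:430,::-1],None,fx=6,fy=6,interpolation=cv2.INTER_CUBIC)
cv2.imwrite('pics/a14.png',np.hstack([a,b]))
```

```text
at [ 0.5336 -0.2587  0.1366] phi 1.671 F [-0.  -0.5 -2.2] w 0.746 t 29.07 q6 -2.16
1 rows
[0.01,-0.02,0.74,0.01,0.01,0.01,0.6]
at [ 0.5337 -0.2588  0.1369] phi 1.671 F [ 0.4 -0.2 -2.5] w 0.746 t 29.18 q6 -2.16
1 rows
[0.01,-0.02,0.75,0.02,0.01,0,0.6]
-0.002 [ 0.5346 -0.2598] 51.5
0 [ 0.531  -0.2622] 51.5
0.002 [ 0.5282 -0.2645] 52.0
```

View pics/a14.png

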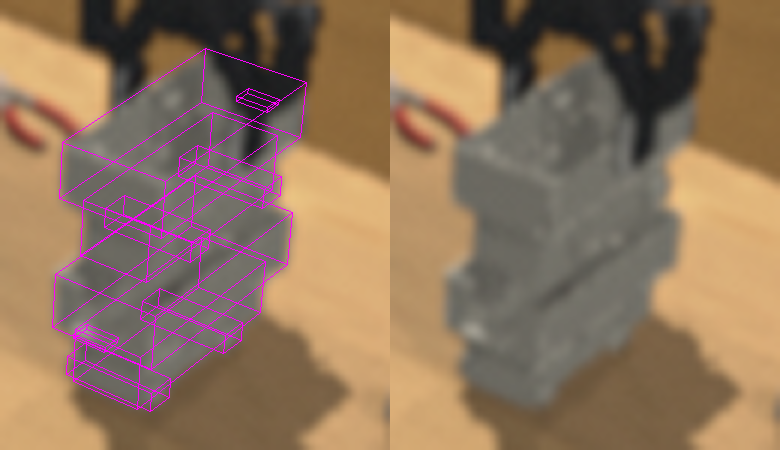

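arm_command --steps '[0, -0.02, 0.3, 0, 0, 0, 0.6, 0, 0, 0.2, 0, 0, 0, 0.6, 0, 0, 0.1, 0, 0, 0, 0.6, 0, 0, 0, 0, 0, 0, 0.6]'

```text
time: 29.68
tool_pos: [0.532, -0.2583, 0.1172]
tcp_rot: [-2.106, -2.33, 0.0]
wrist_force: [0.6, 0.1, -1.2]
width: 0.742
```

arm_command --steps '[0, 0, 0.06, 0, 0, 0, 0.6, 0, 0, 0.06, 0, 0, 0, 0.6, 0, 0, 0, 0, 0, 0, 0.6]'

```text
time: 30.05
tool_pos: [0.5322, -0.2584, 0.114]
tcp_rot: [-2.107, -2.33, 0.0]
wrist_force: [-1.0, 0.2, -2.2]
width: 0.737
```

arm_command --steps '[0, 0.02, 0.04, 0, 0, 0, 0.6, 0, 0, 0.04, 0, 0, 0, 0.6, 0, 0, 0, 0, 0, 0, 0.6]'

```text
time: 30.42
tool_pos: [0.533, -0.2586, 0.1134]
tcp_rot: [2.107, 2.33, -0.0]
wrist_force: [-3.6, 0.7, 6.9]
width: 0.742
```

Contact at z = 0.1134, against 0.1135 predicted for feet on the ledges. A quick look before letting go.

Run:
```python
from held import *
C=cams(); s,p,R,phi=state(); print(p,phi,s['wrist_force'],s['torque'])
a=overlay(C['scene'],[b+[0,0,.058] for b in place(bin_boxes(0),.5368,-.2558,.1+np.pi)]+place(bin_boxes(0),.5368,-.2558,.1),(365,175,430,250),6,None)
b=cv2.resize(C['scene']['img'][175:250,365:430,::-1],None,fx=6,fy=6,interpolation=cv2.INTER_CUBIC)
cv2.imwrite('pics/a15.png',np.hstack([a,b]))
```

```text
[ 0.53292665 -0.25852636  0.1134252 ] 1.6712379279878609 [-4.59022811  1.55525749  6.71724279] [0.45446457 0.73110976 0.00093087]
```

View pics/a15.png

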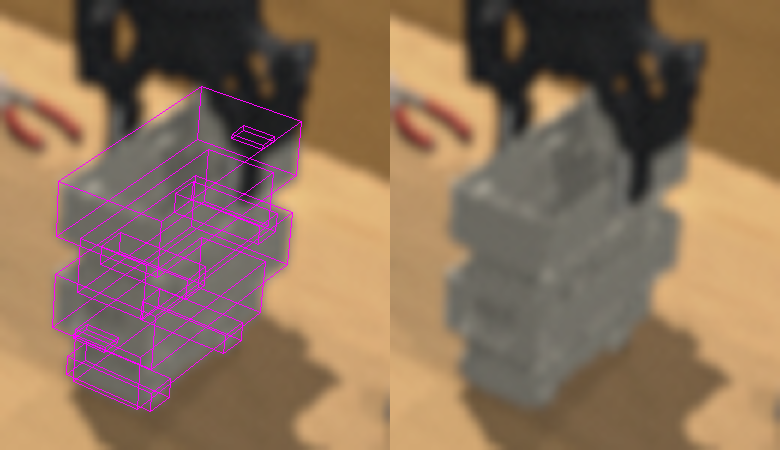

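arm_command --steps '[0, 0, -0.02, 0, 0, 0, 0.8, 0, 0, 0, 0, 0, 0, 0.9, 0, 0, 0, 0, 0, 0, 1, 0, 0, 0, 0, 0, 0, 1, 0, 0, 0, 0, 0, 0, 1, 0, 0, -0.5, 0, 0, 0, 1, 0, 0, -1, 0, 0, 0, 1, 0, 0, -1, 0, 0, 0, 1, 0, 0, -1, 0, 0, 0, 1]'

```text
time: 31.65
tool_pos: [0.5331, -0.2585, 0.2196]
tcp_rot: [2.106, 2.329, 0.001]
wrist_force: [-0.7, 0.2, 0.3]
width: 1.0
```

```bash
python3 -c "
from plan import *
plan([(.52,0.05,.22,1.5)],1)"
```

```text
at [ 0.5331 -0.2585  0.2196] phi 1.671 F [-0.7  0.2  0.3] w 1.0 t 31.65 q6 -2.16
11 rows
[1,0.06,-0,0,0,0.16,1,  1,0.04,-0,0,0,0.16,1,  1,0.02,-0,0,0,0.16,1,  1,0.01,-0,0,0,0.16,1,  1,-0.01,-0,0,0,0.16,1,  1,-0.03,-0,0,0,0.16,1,  1,-0.04,-0,0,0,0.16,1,  1,-0.06,-0.01,0,0,0.16,1,  1,-0.07,-0,0,0,0.16,1,  1,-0.09,-0.01,0.01,0,0.15,1]
[0.28,-0.04,0,0,0,0.05,1]
```

arm_command --steps '[1, 0.06, 0, 0, 0, 0.15, 1, 1, 0.04, 0, 0, 0, 0.15, 1, 1, 0.02, 0, 0, 0, 0.15, 1, 1, 0, 0, 0, 0, 0.15, 1, 1, 0, 0, 0, 0, 0.15, 1, 1, 0, 0, 0, 0, 0.15, 1, 1, 0, 0, 0, 0, 0.15, 1, 1, 0, 0, 0, 0, 0.15, 1, 0.5, 0, 0, 0, 0, 0, 1, 0, 0, 0, 0, 0, 0, 1]'

```text
time: 32.9
tool_pos: [0.5262, -0.003, 0.2181]
tcp_rot: [2.246, 2.195, 0.001]
wrist_force: [0.2, -0.3, 0.4]
width: 1.001
```

Run:
```python
from held import *
C=cams(); L=bin_boxes(0); U=[b+[0,0,.058] for b in bin_boxes(0)]
def flip(B): return [b*[-1,-1,1] for b in B]
for u in (('top',),('scene',),('scene','top')): print(u,fit(C,L+flip(U),(.535,-.258,.1),use=u))
# heights: cost vs upper height / long offset
for n in ('top','scene'):
    p0=fit(C,L+flip(U),(.535,-.258,.1),use=(n,))[0]
    for h in (.052,.055,.058,.061):
        print(n,h,round(fit(C,L+flip([b+[0,0,h] for b in bin_boxes(0)]),p0,use=(n,))[1],1),end=' | ')
    print()
    for d in (-.006,-.004,-.002,0,.002,.004,.006):
        print(n,'dx',d,round(fit(C,L+[b+[d,0,0] for b in flip(U)],p0,use=(n,))[1],1),end=' | ')
    print()
cv2.imwrite('pics/f1.png',C['scene']['img'][:,:,::-1]);cv2.imwrite('pics/f2.png',C['top']['img'][:,:,::-1])
p=fit(C,L+flip(U),(.535,-.258,.1))[0]
B=place(L+flip(U),*p)
a=[overlay(C['top'],q,(355,135,415,210),6,None) for q in (B,[])]
cv2.imwrite('pics/f3.png',np.hstack(a))
a=[overlay(C['scene'],q,(365,175,430,250),6,None) for q in (B,[])]
cv2.imwrite('pics/f4.png',np.hstack(a))
```

```text
('top',) (array([ 0.53486502, -0.25998259,  0.09514453]), np.float64(9.071032005296926))
('scene',) (array([ 0.53528082, -0.25746268,  0.11070613]), np.float64(38.51350015921698))
('scene', 'top') (array([ 0.53403263, -0.25880743,  0.10561968]), np.float64(55.50246092842295))
top 0.052 10.0 | top 0.055 8.8 | top 0.058 9.1 | top 0.061 9.8 | 
top dx -0.006 9.3 | top dx -0.004 7.0 | top dx -0.002 7.1 | top dx 0 9.1 | top dx 0.002 12.6 | top dx 0.004 18.0 | top dx 0.006 24.7 | 
scene 0.052 34.1 | scene 0.055 32.4 | scene 0.058 38.3 | scene 0.061 51.5 | 
scene dx -0.006 39.9 | scene dx -0.004 37.8 | scene dx -0.002 36.9 | scene dx 0 38.3 | scene dx 0.002 40.8 | scene dx 0.004 44.6 | scene dx 0.006 49.6 |
```

View pics/f3.png

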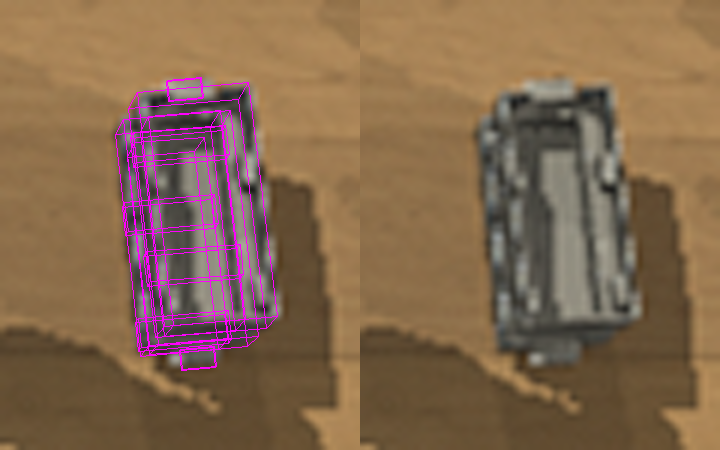

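View pics/f4.png

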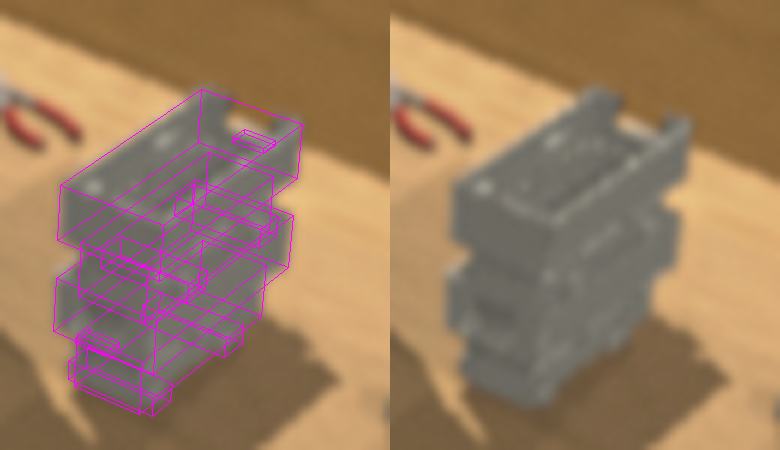

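View pics/f2.png

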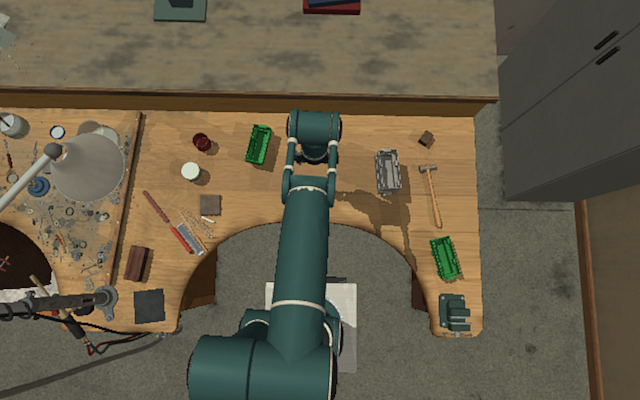

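Run:
```python
from held import *
C=cams()
def hb(zs=54):
    w=[box(136,2,34,68,0,31),box(136,2,34,68,0,-31),box(2,64,34,68,67,0),box(2,64,34,zs,-67,0),box(2,17,34,68,-67,23.5),box(2,17,34,68,-67,-23.5),box(136,64,34,36)]
    return w+[bin_boxes(0)[i] for i in (0,2,3,4)]
def model(d,e,h,pitch,roll,zs):
    U=[]
    for b in hb(zs):
        b=b*[-1,-1,1]; x,y,z=b.T
        U.append(np.stack([x+d+pitch*z,y+e-roll*z,z+h-pitch*x+roll*y],1))
    return bin_boxes(0)+U
W={'top':(360,138,412,205),'scene':(367,180,428,248)}
A={n:cv2.GaussianBlur(alpha(C[n]['img'],.18)[w[1]:w[3],w[0]:w[2]],(0,0),.7) for n,w in W.items()}
def cost(q,zs,full=False):
    x,y,yaw,d,e,h,pi,ro,su,sv=q
    B=place(model(d/1e3,e/1e3,h/1e3,pi/100,ro/100,zs),x/1e3,y/1e3,yaw/100)
    t=0
    for n,w in W.items():
        s=sil(C[n],B,w)
        if n=='scene': s=cv2.warpAffine(s,np.float32([[1,0,su/3],[0,1,sv/3]]),(s.shape[1],s.shape[0]))
        t+=((cv2.GaussianBlur(s,(0,0),.7)-A[n])**2).sum()
    return t
from scipy.optimize import minimize
for zs in (48,54,60):
    q0=np.array([535,-259,10,0,0,58,0,0,0,0.])
    r=minimize(cost,q0,args=(zs,),method='Powell',options=dict(xtol=.02,ftol=1e-4,maxiter=30))
    print(zs,round(cost(q0,zs),1),round(r.fun,1),'x,y,yaw',r.x[:3].round(1),'d,e,h',r.x[3:6].round(1),'pitch,roll(1/100)',r.x[6:8].round(2),'shift',r.x[8:].round(1))
```

```text
48 29.3 12.3 x,y,yaw [ 536.1 -259.2   10.4] d,e,h [-1.2 -1.4 57. ] pitch,roll(1/100) [-1.9   0.57] shift [-1.6 -1.6]
54 28.7 12.2 x,y,yaw [ 535.5 -259.2   10.4] d,e,h [-1.5 -1.7 57.2] pitch,roll(1/100) [0.27 0.13] shift [-1.6 -1.7]
60 34.0 15.4 x,y,yaw [ 536.1 -259.6   10.8] d,e,h [-2.6 -1.2 56.4] pitch,roll(1/100) [1.95 0.35] shift [-2.3 -1.6]
```

The fit shows the bin level at 57 mm, offset by less than 2 mm and within the play. The bystanders are where they were in the views (the pliers in the scene view). Handing in.

```bash
python3 -c "
from workcell import bot
print(bot.finish_job(), bot.read_state()['time'])"
```

```text
the job is handed in; nothing more can be done
the job is handed in; nothing more can be done
```

The job is done and handed in at about 33 s. I took the upper grey bin out and set it mid-bench. I then stood the bur stand on the lower bin's floor with its long side along the bin. Last, I put the upper bin back turned half a turn, on the ledges.

**Last checks**
- **Contact height:** the upper bin touched down with the tool at z = 0.1134 m. For feet on the ledges I had worked out 0.1135 m.
- **Final fit to both cameras:** the upper bin is about 57 mm above the lower one and level, with tilt around 0.2°. It is off centre by about 1.5 mm lengthwise and 1.7 mm sideways, inside the play of 4 and 2.5 mm.
- **Bur stand:** a top view before the upper bin went back showed it upright and clear of the walls. It could not be seen afterwards.
- **Bystanders:** the tin and charcoal look unmoved in the top view. The pliers look unmoved in the scene view, because the arm hid them from above.

**Checks that disagreed**
- **Lengthwise offset of the held bin:** the camera fit gave about 4.7 mm, while the arm position and the bench fit gave 0 to 1.7 mm. I used 2.3 mm, which stayed within the play either way.
- **Tilt in the final fit:** it depends on how deep I model the scoop in the front rim. Less suitable depths gave about ±1°, and one of them fitted almost as well. I rely on the middle scoop depth and the contact height.

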